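# Clear the mounting press and hold its spring gate at the first mark

## Robot

A 6-joint arm with a two-finger parallel gripper is mounted at the origin on the work surface. World frame = base frame: x ahead of the robot, y to its left, z up, the work surface at z = 0. Lengths are in m, angles in rad, forces in N, time in s.
With the tool pointing down it reaches from about 0.375 to 0.925 m from the base axis. Payload 5.7 kg.
Tool frame: the origin (TCP) lies between the finger pads; the fingertips stand 22 mm ahead of it and the grasp point (between the pads) lies 3 mm ahead of it; y points along the fingers, z is the direction in which the jaws open and shut, and the axes are right-handed (so a half turn about y gives the same grasp; the last joint's range is limited). The gripper opens to 85 mm and grips with 20 to 120 N. Pads are 22 mm wide; open, the fingers measure 114 mm over their backs; the gripper's body (76 mm by 85 mm) begins 54 mm behind the grasp point. The pads swing forward as they close: fully open they stand 13 mm farther back than shut.
Start: joints at [1.216, 0.359, 1.51, -0, 1.272, -0.115], TCP at [0.142, 0.583, 0.23] pointing down, gripper open.
Joint ranges: [-2.97, 2.97], [-1.01, 2.36], [0.21, 2.38], [-0.96, 4.11], [0.2, 2.71], [-2.98, 2.98]. Speed limits (rad/s): [2.39, 2.39, 3.14, 3.14, 3.14, 3.14].

## Interface

Orientations are given as a unit quaternion [x, y, z, w].
In Python, from workcell import manip gives the robot as it stands.
- The arm moves only by the shell command python3 -m handwheel 'ROWS' [FORCE]. ROWS is JSON, a list of rows, each an object of numbers: "fingers": the opening, from 0 (shut) to 1 (fully open); "dx", "dy", "dz": the shift along the tool's x, y, z in m; "twist": the turn about the tool's y in degrees. In form: [{"fingers": .., "dx": .., "dy": .., "dz": .., "twist": ..}, ...]. A call has 1 to 8 rows; each row shifts and turns the pose as measured when the row begins, along the tool's axes as they then stand; what a row does not reach is not made up. A row lasts 1/10 s, in which the tool goes at most 50 mm and 8.59 degrees, less where a joint would pass 70% of its speed; a pose out of reach is approached as far as the arm can. A call is refused whole if a number of a shift passes 0.05 or a number of a turn 8.59, either way. A call with a gripper value outside its range is refused whole. The fingers move at their own pace and stop on an object; FORCE is the grip in N (left out, the last holds). Time passes only in rows, so rows that do not move let the fingers close. It gives the time, the measured TCP pose, the force and the opening at its end, in the units of the state.
- manip.sense(): the state, without advancing time (a new reading comes with each control period).
- manip.snapshot(name): name is "scene" or "side" or "wrist"; returns a dict with "color" (384x512x3 uint8, red, green, blue), "fov_y" (degrees; the focal length in pixels is half the picture's height over the tangent of half this angle, whatever the lens; pixels are square), "cx", "cy" (the principal point, pixels), "D" ([k1, k2, p1, p2, k3] as OpenCV has them; the pictures are not rectified), "origin" and "rotation" of the camera in the world. Camera axes: x right, y down, z forward; pixel columns grow to the right and rows downward; lengths in m; the calibration is good to about 2 mm. A picture is of the moment at which its call begins. There is no depth.
- manip.close_job(): hands the job in, once; it reports no verdict.
The state is a dict: "t": time; "qpos": joint angles; "qd": joint speeds; "joint_torque": joint torques, N m; "tool_pos": TCP position; "ee_rot": TCP orientation; "force": force on the tool from outside, world axes, zero at the start; "torque": the same for the moment, N m; "gripper_width": finger opening in m.
Only numpy, scipy, OpenCV 4.12 (cv2) and the standard library are available. Lean on these libraries where they do the work, as an engineer would, in place of code of your own. Each camera call takes 0.05 s, during which the arm holds its last target.

## Task

Clear the two finished mounts out of the press's catch tray into the grey tote, setting them down rather than dropping them in. Then, with the tray empty, draw the chute's spring gate out by its upright post to the first line on the guide plate, so that the mount in the far lane slides down into the tray and the one in the near lane stays back, and finish still holding the gate steady at that line (it springs shut if let go). Leave everything else on the bench where it is.

Things in the scene. Friction and masses are not known exactly. Their poses are not given: they have to be found in the camera images.
- press: the mounting press with tray and chute, one fixed unit at the left; origin: on the bench under the middle of the catch tray. Its y axis points from the tray up the chute to the machine (about world +y); its -x axis (about towards the robot) is the way the gate is pulled. The machine's housing, 270 mm high with an open lid above, begins 300 mm from the origin along y
- tray_mid (a point): middle of the steel catch tray's inner floor, 4 mm above the bench; axes as the press. Inside the tray is 214 mm along x by 165 mm along y; walls 3 mm thick, tops 26 mm above the bench; the +y side is open to the chute
- chute: steel chute, fixed on the press, rising at 32 degrees from a short 14 degree foot at the tray's +y edge; 81 mm wide over its 24 mm high side walls, two lanes of 36 mm: the far lane (+x side) and the near lane (-x side, next to the gate's post). Origin: middle of its floor at the bend above the foot, 17 mm above the bench, 129 mm from the press's origin; x as the press, y up the slope. The gate crosses it 50 mm up
- gate (a joint): how far the spring gate is drawn out, m: 0 shut, 0.050 with its post at the first mark, stop at 0.100. It slides level along the press's -x; its spring pulls it shut with 3 N when shut, 6 N at the first mark, 9 N at the stop. Shut, its blade blocks both lanes; the far lane is clear from about 0.035, the near lane lets its mount out from about 0.070
- gate_grip (a point): on the axis of the gate's upright black pull post (moves with it), 81 mm above the bench. Post 16 mm in diameter, top 101 mm and foot 64 mm above the bench, on a 24 mm round collar and a 12 mm wide flat bar. Shut, it is at x -100, y 164 mm in the press's frame, 60 mm from the chute's side wall
- first_mark (a point): the first (nearer to the chute) of two black lines across the aluminium guide plate (44 mm wide, top 51 mm above the bench), at x -150, y 164 mm in the press's frame; the post's axis stands straight over it when the gate is drawn to the first mark. The second line is 42 mm farther out and opens both lanes: not wanted now
- tote: loose grey plastic tote, 230 x 160 x 50 mm outside, 4 mm walls and floor; origin: middle of its underside, x along its long side
- mount_1: a mount: black moulded puck with a metal section in its top face, 30 mm across, 20 mm high, 35 g; origin: middle of its underside, z up through the puck; lies flat on the tray floor, to be put in the tote
- mount_2: a mount: black moulded puck with a metal section in its top face, 30 mm across, 20 mm high, 35 g; origin: middle of its underside, z up through the puck; lies flat on the tray floor, to be put in the tote
- mount_far: a mount: black moulded puck with a metal section in its top face, 30 mm across, 20 mm high, 35 g; origin: middle of its underside, z up through the puck; waits in the far lane behind the gate, tilted with the chute; slides into the tray by itself when that lane opens
- mount_near: a mount: black moulded puck with a metal section in its top face, 30 mm across, 20 mm high, 35 g; origin: middle of its underside, z up through the puck; waits in the near lane behind the gate; must stay there
- mount_old: a mount: black moulded puck with a metal section in its top face, 30 mm across, 20 mm high, 35 g; origin: middle of its underside, z up through the puck; an earlier one, already in the tote near its +x, +y corner (about 75 mm, 40 mm from the tote's origin); stays in the tote
- beaker: bystander: small glass beaker, 68 mm across, 90 mm high, empty, right of the tote; origin: middle of its underside
- release_bottle: bystander: white capped bottle, 54 mm across, 130 mm high, right of the tote; origin: middle of its underside
- tweezers: bystander: steel tweezers lying on the bench between tray and tote, 124 x 9 x 12 mm; origin: under its middle, x along it
- dish: bystander: shallow glass dish, 70 mm across, 14 mm high, on the bench beyond the tray; origin: middle of its underside
- marker: bystander: white marker pen with a black cap, 130 x 13 x 12 mm, on the bench beyond the tote; origin: under its barrel, x along it
- brush: bystander: cleaning brush, 180 mm long, lying on the bench beyond tray and tote; x along it
- spacer_ring: bystander: brass spacer ring, 44 mm across, 18 mm high, on the bench between tray and tote, towards the far side; origin: middle of its underside

How it is judged:
By the outcome, as a careful person would: the job done as asked, in the order asked, and still so for the second after the job is handed in, while the arm keeps its last pose, push and grip.
It also fails if it takes over 70 s, if anything falls off the work surface, if the arm or the gripper's body presses on something with over 40 N, if the wrist force passes 120 N, or if a joint passes its speed limit or range.

## Working session

There is one attempt and no reset: what is moved stays moved. The work goes in short steps, Python scripts to look and compute and a shell command to move; the robot and the scene stay as the last step left them, time stands still between calls to the robot, and variables do not carry over. Pictures are saved under pics/ and viewed, and the job is handed in when it is done.

```bash
ls; mkdir -p pics
python3 - <<'E'
from workcell import manip
import cv2
s=manip.sense()
for k,v in s.items(): print(k,v)
for n in ("scene","side","wrist"):
    d=manip.snapshot(n)
    cv2.imwrite(f"pics/{n}0.png",d["color"][:,:,::-1])
    print(n,{k:v for k,v in d.items() if k!="color"})
E
```

```text
pics
t 0.0
qpos [ 1.21590949e+00  3.59528898e-01  1.51144401e+00 -3.47750918e-06
  1.27252253e+00 -1.15097720e-01]
qd [-7.74087580e-04  2.48550696e-05 -3.38069189e-03  1.19530785e-03
  6.58451942e-04  1.10240641e-03]
joint_torque [ 4.24162172e-04 -5.27614546e+01 -2.78633112e+01 -3.81061946e-04
  1.30001354e-02  4.15821353e-05]
tool_pos [0.14226188 0.5821723  0.22903498]
ee_rot [ 0.70268488 -0.08473038  0.0844194  -0.70137585]
force [ 0.1733152  -0.45148699 -0.01607624]
torque [ 0.02428295 -0.00553702 -0.01704999]
gripper_width 0.08550650233916074
scene {'fov_y': 51.05044476199294, 'cx': 258.0805018924195, 'cy': 189.06828322019607, 'D': array([-0.09356903,  0.        ,  0.        ,  0.        ,  0.        ]), 'origin': array([ 1.33625466, -0.40293621,  0.96991484]), 'rotation': array([ 0.7873769 ,  0.50646844, -0.18939324, -0.29607017])}
side {'fov_y': 47.45104535477285, 'cx': 255.8589142600114, 'cy': 186.46811978832065, 'D': array([-0.05515274,  0.        ,  0.        ,  0.        ,  0.        ]), 'origin': array([0.36025614, 0.75524686, 0.68377202]), 'rotation': array([-0.11184976,  0.87935017, -0.45845947,  0.06362247])}
wrist {'fov_y': 64.3755173028111, 'cx': 261.7602384914108, 'cy': 196.06814301574164, 'D': array([-0.01199209,  0.        ,  0.        ,  0.        ,  0.        ]), 'origin': array([0.06185014, 0.60090194, 0.37306034]), 'rotation': array([0.77595827, 0.60941846, 0.09941307, 0.12889897])}
```

View pics/scene0.png

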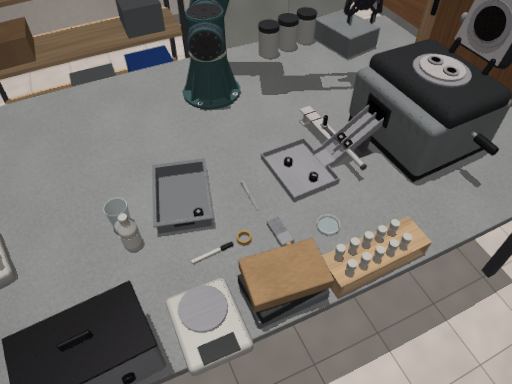

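View pics/side0.png

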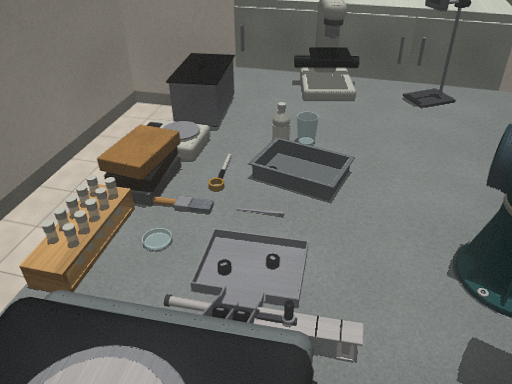

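View pics/wrist0.png

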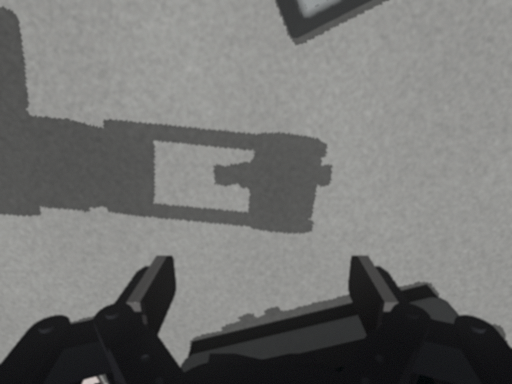

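The scene view shows the tray at about (300,168) with pucks at (288,161) and (314,177). The gate post is at about (325,120) and the tote at (182,195), with the old mount at (198,212). In the side view the pucks are at (224,267) and (273,260), the post top at (289,305), and the tote around (302,168). The wrist view shows only bench and shadow.

```bash
cat > h.py <<'E'
import numpy as np, cv2
from scipy.spatial.transform import Rotation as R
from workcell import manip
def K(d):
    f=d["color"].shape[0]/2/np.tan(np.radians(d["fov_y"])/2)
    return np.array([[f,0,d["cx"]],[0,f,d["cy"]],[0,0,1.]])
def ray(d,uv):
    p=cv2.undistortPoints(np.array(uv,float).reshape(-1,1,2),K(d),np.array(d["D"])).reshape(-1,2)
    v=np.c_[p,np.ones(len(p))]
    return R.from_quat(d["rotation"]).apply(v)
def onplane(d,uv,z):
    v=ray(d,uv); o=np.array(d["origin"])
    return o+v*((z-o[2])/v[:,2])[:,None]
def tri(obs):
    A=np.zeros((3,3));b=np.zeros(3)
    for d,uv in obs:
        v=ray(d,[uv])[0];v/=np.linalg.norm(v);P=np.eye(3)-np.outer(v,v)
        A+=P;b+=P@np.array(d["origin"])
    return np.linalg.solve(A,b)
def proj(d,X):
    r=R.from_quat(d["rotation"]).inv()
    q=r.apply(np.atleast_2d(X)-np.array(d["origin"]))
    return cv2.projectPoints(q,np.zeros(3),np.zeros(3),K(d),np.array(d["D"]))[0].reshape(-1,2)
def save(d,name,box=None,s=1):
    im=d["color"][:,:,::-1]
    if box: im=im[box[1]:box[3],box[0]:box[2]]
    if s!=1: im=cv2.resize(im,None,fx=s,fy=s,interpolation=cv2.INTER_CUBIC)
    cv2.imwrite("pics/"+name+".png",im)
def blobs(d,box,thr=45,amin=15):
    x0,y0,x1,y1=box
    g=d["color"][y0:y1,x0:x1].max(2)
    n,l,st,c=cv2.connectedComponentsWithStats((g<thr).astype(np.uint8))
    return [(c[i]+[x0,y0],st[i]) for i in range(1,n) if st[i][4]>=amin]
E
python3 - <<'E'
from h import *
import pickle
ds={n:manip.snapshot(n) for n in("scene","side")}
pickle.dump(ds,open("d0.pkl","wb"))
save(ds["scene"],"sc_tray",(240,80,400,220),5)
save(ds["side"],"si_tray",(160,220,380,380),3.6)
save(ds["scene"],"sc_tote",(90,140,280,270),4)
for n,box in(("scene",(262,150,335,190)),("side",(205,245,300,290))):
    for c,st in blobs(ds[n],box): print(n,c,st,onplane(ds[n],c,.014))
E
```

```text
scene [287.75555556 162.26666667] [22  8  8  9 45] [[0.50940059 0.08571714 0.014     ]]
scene [312.62222222 177.73333333] [47 23  9  9 45] [[0.60567863 0.12678248 0.014     ]]
side [221.05555556 262.5       ] [13 15  9  7 18] [[0.61123004 0.12197697 0.014     ]]
side [225.01818182 269.98181818] [13 19 13 11 55] [[0.59607415 0.1409893  0.014     ]]
side [271.7  265.05] [62 18 10  5 20] [[0.50392404 0.10256671 0.014     ]]
```

View pics/sc_tray.png

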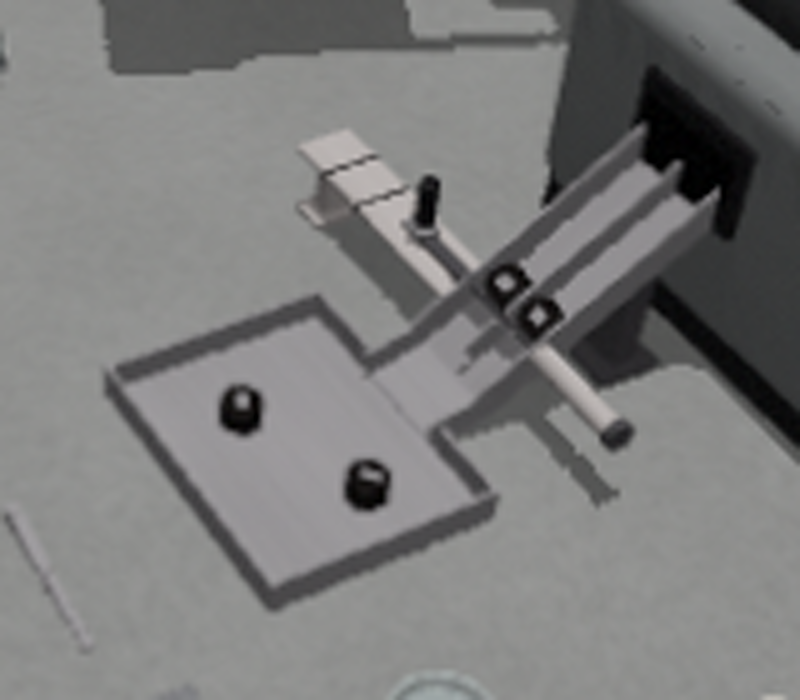

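View pics/si_tray.png

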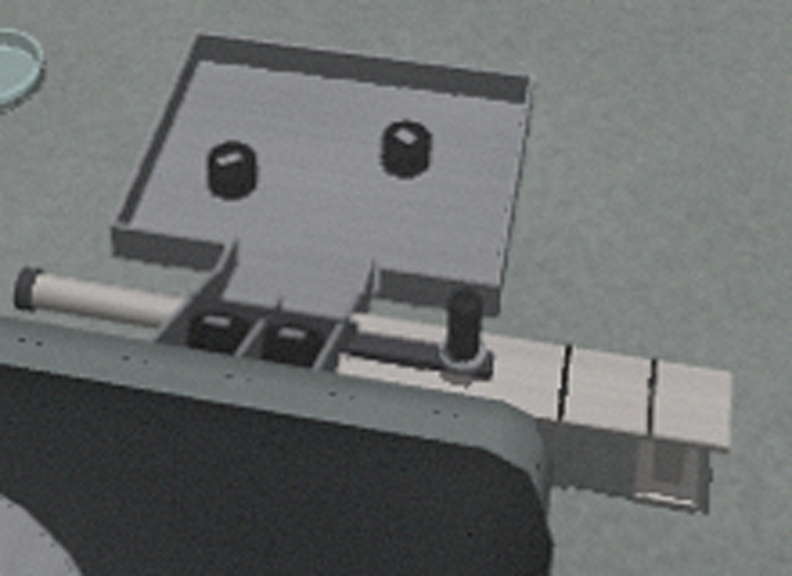

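View pics/sc_tote.png

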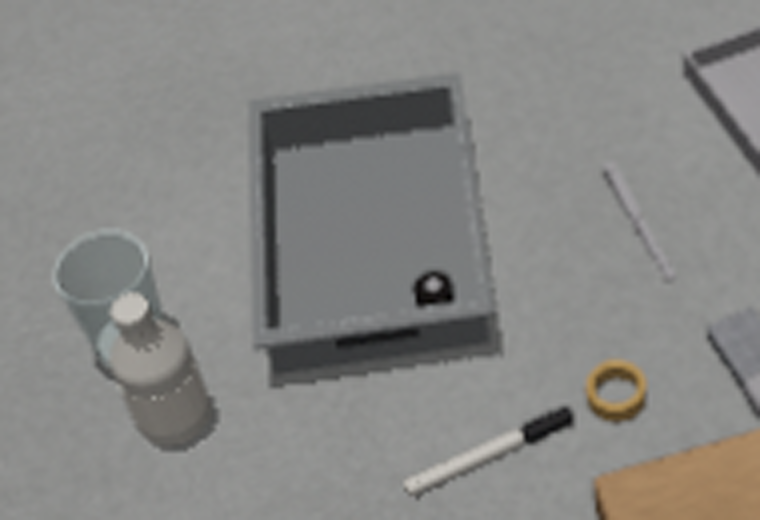

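Run:
```python
from h import *
import pickle
ds=pickle.load(open("d0.pkl","rb"))
a=ds["scene"];b=ds["side"]
S=lambda x,y:(x/5+240-.4,y/5+80-.4)
D=lambda x,y:(x/3.6+160-.36,y/3.6+220-.36)
T=lambda x,y:(x/4+90-.4,y/4+140-.4)
print("base",proj(a,[0,0,0]))
np.set_printoptions(precision=4,suppress=True)
for n,s,d in(("m1",(241,409),(406,149)),("m2",(368,485),(232,168)),
 ("posttop",(430,178),(464,292)),("postfoot",(425,228),(463,365)),
 ("mark1",(382,198),(563,380)),("mark2",(350,165),(652,408)),
 ("cornerNearFar",(495,497),(112,230)),("corner -x-y",(108,373),(531,78)),("corner +x -y",(272,592),(198,37)),("corner -x+y",(318,297),(500,288))):
    X=tri([(a,S(*s)),(b,D(*d))]); print(n,X,np.linalg.norm(proj(a,X)-S(*s)),np.linalg.norm(proj(b,X)-D(*d)))
for n,s in(("tote c1",(250,103)),("c2",(458,77)),("c3",(497,310)),("c4",(257,345))): print(n,onplane(a,[T(*s)],.05))
print("old",onplane(a,[T(434,287)],.014))
# cornersingle
for n,s in(("-x-y",(108,373)),("-x+y",(318,297)),("+x+y",(495,497)),("+x-y",(272,592))): print(n,onplane(a,[S(*s)],.026))
```

```text
base [[211.84457918  90.9091326 ]]
m1 [0.5051 0.0886 0.0126] 0.14270236660649266 0.2225685659305584
m2 [0.6016 0.1311 0.0137] 0.06731190001751752 0.10329155445612816
posttop [0.4376 0.2643 0.1031] 0.15388951280884094 0.31240816635397006
postfoot [0.4354 0.2686 0.0554] 0.20310093941528906 0.4101972419417834
mark1 [0.3875 0.2615 0.0497] 0.05646565091213895 0.1164308431341315
mark2 [0.3424 0.2626 0.0455] 0.5401294299191977 1.146923468004953
cornerNearFar [0.6496 0.1984 0.0188] 0.21230676044079733 0.34097258677161324
corner -x-y [0.4426 0.0177 0.0206] 0.219726507748065 0.3317118507464826
corner +x -y [0.6587 0.0291 0.0184] 0.3008649376011468 0.3992165916344328
corner -x+y [0.4316 0.1865 0.0185] 0.23560274805306555 0.4290830191769826
tote c1 [[ 0.3715 -0.3367  0.05  ]]
c2 [[ 0.4137 -0.1735  0.05  ]]
c3 [[ 0.6501 -0.2275  0.05  ]]
c4 [[ 0.6091 -0.3937  0.05  ]]
old [[ 0.5832 -0.2564  0.014 ]]
-x-y [[0.4485 0.0156 0.026 ]]
-x+y [[0.4396 0.1821 0.026 ]]
+x+y [[0.6542 0.1935 0.026 ]]
+x-y [[0.665  0.0261 0.026 ]]
```

```bash
cat >> h.py <<'E'
np.set_printoptions(precision=4,suppress=True)
def delta(target):
    s=manip.sense(); M=R.from_quat(s["ee_rot"])
    return M.inv().apply(np.array(target)-np.array(s["tool_pos"]))
def st():
    s=manip.sense(); M=R.from_quat(s["ee_rot"]).as_matrix()
    print("t",round(s["t"],2),"pos",np.array(s["tool_pos"]),"F",np.array(s["force"]),"w",s["gripper_width"],"x",M[:,0],"y",M[:,1],"z",M[:,2])
E
python3 - <<'E'
from h import *
import pickle
ds=pickle.load(open("d0.pkl","rb"))
st()
print("housing corner",onplane(ds["scene"],[(349.6,120)],0))
for t in([.33,.3,.2],[.505,.089,.15]): print(delta(t))
E
```

```text
t 0.25 pos [0.1424 0.5825 0.2295] F [0.5067 0.0238 0.7373] w 0.085197176139766 x [ 0.9714 -0.2375 -0.0001] y [-0.0004 -0.0009 -1.    ] z [ 0.2375  0.9714 -0.001 ]
housing corner [[ 0.3923  0.4126 -0.    ]]
[ 0.2494  0.0296 -0.2298]
[ 0.4695  0.0798 -0.3932]
```

```bash
python3 -m handwheel '[{"dx":0.031,"dz":-0.029,"fingers":0.6},{"dx":0.031,"dz":-0.029},{"dx":0.031,"dz":-0.029},{"dx":0.031,"dz":-0.029},{"dx":0.031,"dz":-0.029},{"dx":0.031,"dz":-0.029},{"dx":0.031,"dz":-0.029},{"dx":0.031,"dz":-0.029}]' 40
python3 - <<'E'
from h import *
st(); print(delta([.505,.089,.15]))
E
```

```text
t 0.25 pos [0.1424 0.5825 0.2295] F [0.5067 0.0238 0.7373] w 0.085197176139766 x [ 0.9714 -0.2375 -0.0001] y [-0.0004 -0.0009 -1.    ] z [ 0.2375  0.9714 -0.001 ]
[ 0.4695  0.0798 -0.3932]invalid input
```

```bash
python3 -m handwheel '[{"fingers":0.6,"dx":0.031,"dy":0,"dz":-0.029,"twist":0},{"fingers":0.6,"dx":0.031,"dy":0,"dz":-0.029,"twist":0},{"fingers":0.6,"dx":0.031,"dy":0,"dz":-0.029,"twist":0},{"fingers":0.6,"dx":0.031,"dy":0,"dz":-0.029,"twist":0},{"fingers":0.6,"dx":0.031,"dy":0,"dz":-0.029,"twist":0},{"fingers":0.6,"dx":0.031,"dy":0,"dz":-0.029,"twist":0},{"fingers":0.6,"dx":0.031,"dy":0,"dz":-0.029,"twist":0},{"fingers":0.6,"dx":0.031,"dy":0,"dz":-0.029,"twist":0}]' 40
python3 - <<'E'
from h import *
st(); print(delta([.505,.089,.15]))
E
```

```text
t: 1.05
tool_pos: [0.3322, 0.294, 0.2285]
ee_rot: [-0.701, 0.081, -0.081, 0.704]
force: [1.3, 1.0, 0.2]
gripper_width: 0.0513
t 1.05 pos [0.3322 0.294  0.2285] F [1.2634 1.0328 0.174 ] w 0.0513305393722989 x [ 0.9736 -0.2282  0.0004] y [ 0.0012  0.0032 -1.    ] z [0.2282 0.9736 0.0034]
[ 0.215   0.0781 -0.1605]
```

```bash
python3 -m handwheel '[{"fingers":0.6,"dx":0.036,"dy":0,"dz":-0.027,"twist":0},{"fingers":0.6,"dx":0.036,"dy":0,"dz":-0.027,"twist":0},{"fingers":0.6,"dx":0.036,"dy":0.01,"dz":-0.027,"twist":0},{"fingers":0.6,"dx":0.036,"dy":0.02,"dz":-0.027,"twist":0},{"fingers":0.6,"dx":0.036,"dy":0.025,"dz":-0.027,"twist":0},{"fingers":0.6,"dx":0.035,"dy":0.025,"dz":-0.025,"twist":0},{"fingers":0.6,"dx":0,"dy":0,"dz":0,"twist":0}]' 40
python3 - <<'E'
from h import *
st()
d=manip.snapshot("wrist"); save(d,"w1")
d2=manip.snapshot("side"); save(d2,"s1",(130,190,390,384),3)
import pickle; pickle.dump(d,open("w1.pkl","wb"))
s=np.array(manip.sense()["tool_pos"])
print(delta([.505,.089,.04]), proj(d,[[.505,.089,.024],[s[0],s[1],.024],[.602,.131,.024]]))
E
```

```text
t: 1.75
tool_pos: [0.5129, 0.0805, 0.1512]
ee_rot: [-0.7, 0.079, -0.087, 0.704]
force: [-0.9, 0.5, 0.5]
gripper_width: 0.0512
t 1.75 pos [0.5129 0.0805 0.1512] F [-0.9398  0.5058  0.4962] w 0.05123324948674081 x [ 0.9726 -0.2324  0.0108] y [ 0.0121  0.0045 -0.9999] z [0.2324 0.9726 0.0072]
[-0.0077  0.1128  0.0033] [[269.4711 175.0056]
 [264.8485 181.9443]
 [331.4457 255.7725]]
```

View pics/w1.png

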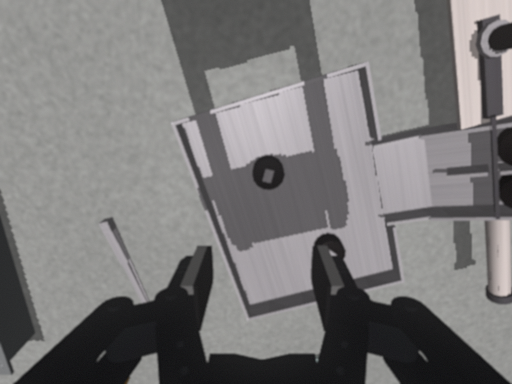

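View pics/s1.png

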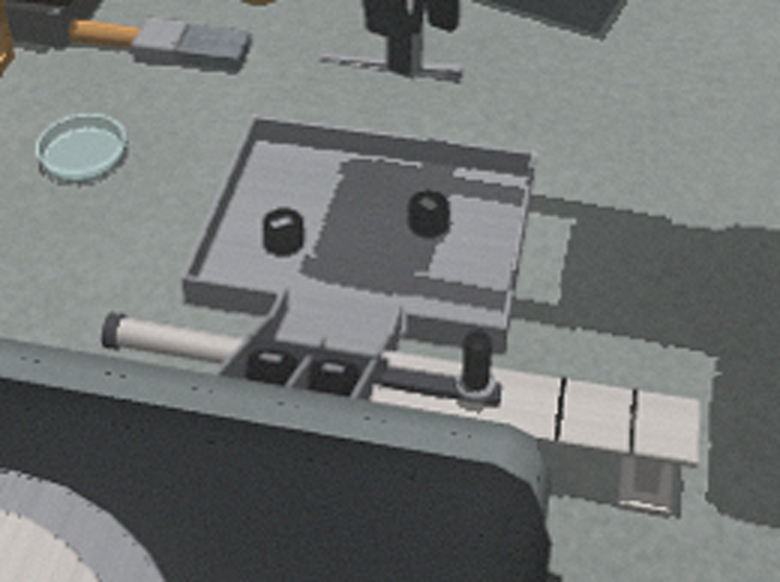

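The wrist view shows mount_1 at (269,172), within 3 px of the prediction (269,175), so I'm descending.

```bash
python3 -m handwheel '[{"fingers":0.6,"dx":-0.008,"dy":0.03,"dz":0.003,"twist":0},{"fingers":0.6,"dx":0,"dy":0.04,"dz":0,"twist":0},{"fingers":0.6,"dx":0,"dy":0.03,"dz":0,"twist":0},{"fingers":0.6,"dx":0,"dy":0,"dz":0,"twist":0}]' 40
python3 - <<'E'
from h import *
st(); print(delta([.5055,.0895,.03]))
d=manip.snapshot("wrist"); save(d,"w2")
E
```

```text
t: 2.25
tool_pos: [0.5049, 0.0933, 0.0551]
ee_rot: [-0.699, 0.075, -0.087, 0.706]
force: [-0.7, 0.1, -1.0]
gripper_width: 0.0514
t 2.25 pos [0.5049 0.0933 0.0551] F [-0.7108  0.1091 -0.9938] w 0.051410899569804526 x [ 0.9736 -0.2278  0.0161] y [ 0.0184  0.0078 -0.9998] z [0.2277 0.9737 0.0118]
[ 0.001   0.025  -0.0039]
```

View pics/w2.png

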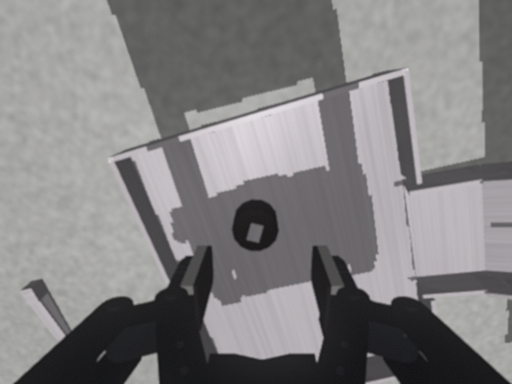

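The puck is at (255,225), slightly left of the jaw midline (262), which matches the 4 mm correction.

```bash
python3 -m handwheel '[{"fingers":0.6,"dx":0.001,"dy":0.015,"dz":-0.004,"twist":0},{"fingers":0.6,"dx":0,"dy":0.008,"dz":0,"twist":0},{"fingers":0.6,"dx":0,"dy":0.0,"dz":0,"twist":0}]' 40
python3 - <<'E'
from h import *
st(); print(delta([.5055,.0895,.03]))
E
```

```text
t: 2.6
tool_pos: [0.5093, 0.0919, 0.0386]
ee_rot: [-0.698, 0.07, -0.089, 0.707]
force: [0.7, -0.2, 0.3]
gripper_width: 0.0515
t 2.6 pos [0.5093 0.0919 0.0386] F [ 0.6556 -0.2191  0.319 ] w 0.05151694066963312 x [ 0.9741 -0.2247  0.0254] y [ 0.0281  0.0088 -0.9996] z [0.2244 0.9744 0.0149]
[-0.0034  0.0085 -0.0034]
```

```bash
python3 -m handwheel '[{"fingers":0.6,"dx":-0.004,"dy":0.005,"dz":-0.003,"twist":0},{"fingers":0.6,"dx":-0.002,"dy":0.005,"dz":-0.001,"twist":0},{"fingers":0.6,"dx":0,"dy":0.0,"dz":0,"twist":0}]' 40
python3 - <<'E'
from h import *
st(); print(delta([.5055,.0895,.03]))
E
```

```text
t: 2.9
tool_pos: [0.5042, 0.0901, 0.0308]
ee_rot: [-0.698, 0.068, -0.091, 0.707]
force: [-0.5, 0.6, -0.4]
gripper_width: 0.0514
t 2.9 pos [0.5042 0.0901 0.0308] F [-0.4927  0.5914 -0.434 ] w 0.051387208548174856 x [ 0.9741 -0.2241  0.0301] y [ 0.033   0.0091 -0.9994] z [0.2237 0.9745 0.0163]
[ 0.0014  0.0008 -0.0003]
```

Well centred. Closing now.

```bash
python3 -m handwheel '[{"fingers":0.2,"dx":0,"dy":0,"dz":0,"twist":0},{"fingers":0.2,"dx":0,"dy":0,"dz":0,"twist":0},{"fingers":0.2,"dx":0,"dy":0,"dz":0,"twist":0},{"fingers":0.2,"dx":0,"dy":0,"dz":0,"twist":0}]' 40
python3 - <<'E'
from h import *
st()
E
```

```text
t: 3.3
tool_pos: [0.5046, 0.09, 0.0313]
ee_rot: [-0.698, 0.068, -0.091, 0.707]
force: [-0.5, 0.6, 0.7]
gripper_width: 0.0173
t 3.3 pos [0.5046 0.09   0.0313] F [-0.491   0.622   0.6749] w 0.017254607272681608 x [ 0.974  -0.2244  0.0309] y [ 0.0338  0.0092 -0.9994] z [0.224  0.9745 0.0165]
```

Width is 17 mm, so the grasp missed. Looking.

Run:
```python
from h import *
st()
d=manip.snapshot("wrist"); save(d,"w3")
d=manip.snapshot("side"); save(d,"s3",(130,190,390,384),3)
d=manip.snapshot("scene"); save(d,"sc3",(240,80,400,220),5)
```

```text
t 3.3 pos [0.5046 0.09   0.0313] F [-0.491   0.622   0.6749] w 0.017254607272681608 x [ 0.974  -0.2244  0.0309] y [ 0.0338  0.0092 -0.9994] z [0.224  0.9745 0.0165]
```

View pics/w3.png

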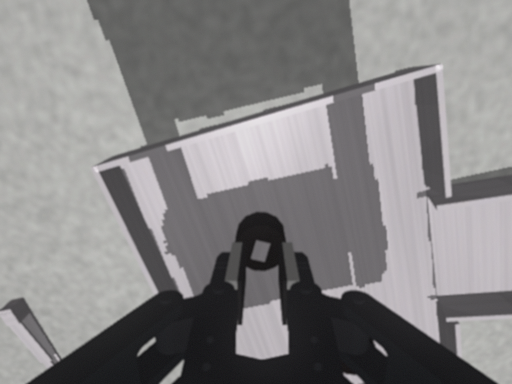

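View pics/s3.png

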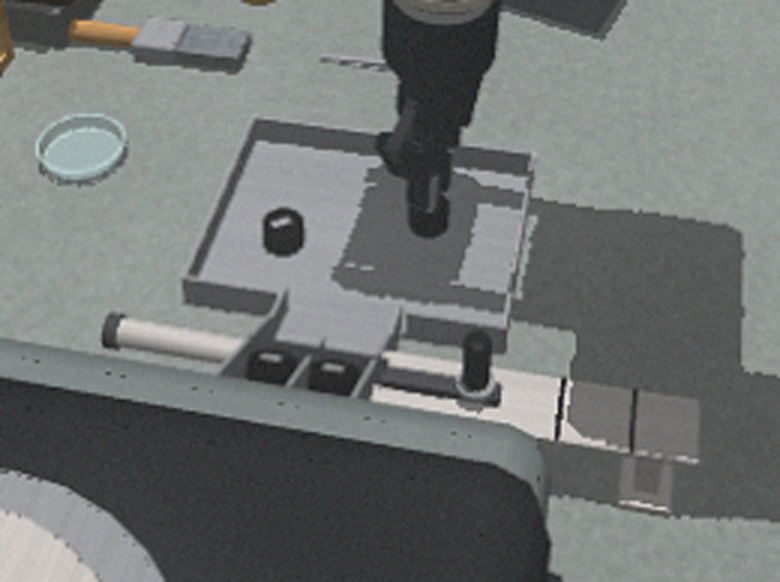

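View pics/sc3.png

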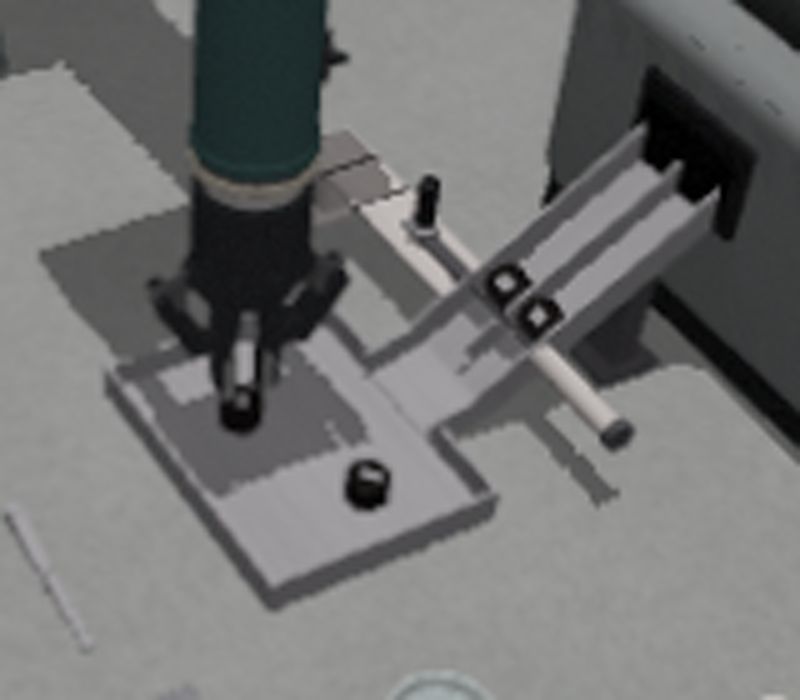

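Run:
```python
from h import *
st()
d=manip.snapshot("wrist")
s=manip.sense(); M=R.from_quat(s["ee_rot"]).as_matrix(); p=np.array(s["tool_pos"])
for k in (-.02,0,.003,.013,.022): print(k,p+M[:,1]*k,proj(d,[p+M[:,1]*k])[0])
print(proj(d,[[.505,.089,.004],[.505,.089,.024]]))
# puck top outline
print(onplane(d,[(260,240)],.02))
sc=manip.snapshot("scene"); si=manip.snapshot("side")
for k in (0,.022): print(k,(proj(sc,[p+M[:,1]*k])[0]-[240,80])*5,(proj(si,[p+M[:,1]*k])[0]-[130,190])*3)
save(d,"w3z",(190,180,330,300),5)
```

```text
t 3.45 pos [0.5045 0.09   0.0312] F [-0.2429  0.4144  0.3672] w 0.016933920902000535 x [ 0.974  -0.2244  0.0308] y [ 0.0337  0.0092 -0.9994] z [0.224  0.9744 0.0165]
-0.02 [0.5038 0.0898 0.0512] [264.5665 277.3163]
0 [0.5045 0.09   0.0313] [264.2835 255.859 ]
0.003 [0.5046 0.09   0.0283] [264.2466 253.0617]
0.013 [0.5049 0.0901 0.0183] [264.1322 244.3907]
0.022 [0.5052 0.0902 0.0093] [264.0393 237.3491]
[[261.9536 233.3687]
 [262.5256 250.0496]]
[[0.5007 0.0886 0.02  ]]
0 [242.4847 386.4089] [428.6538 195.3349]
0.022 [241.3701 410.3715] [427.1791 217.5613]
```

View pics/w3z.png

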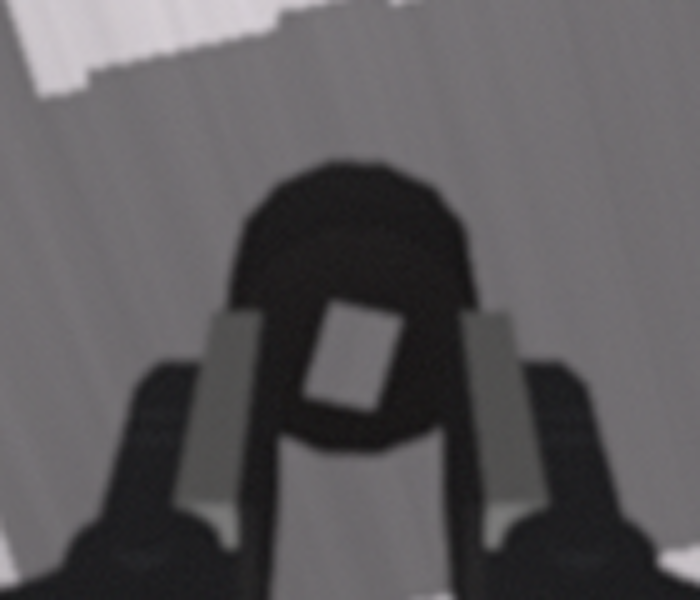

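```bash
python3 -m handwheel '[{"fingers":0.6,"dx":0,"dy":0,"dz":0,"twist":0},{"fingers":0.6,"dx":0,"dy":0,"dz":0,"twist":0},{"fingers":0.6,"dx":0,"dy":0,"dz":0,"twist":0}]' 40
python3 - <<'E'
from h import *
st()
d=manip.snapshot("scene"); save(d,"sc4",(260,125,320,175),10)
d=manip.snapshot("side"); save(d,"s4",(240,210,320,280),8)
E
```

```text
t: 3.9
tool_pos: [0.5044, 0.09, 0.0312]
ee_rot: [-0.698, 0.068, -0.091, 0.707]
force: [0.0, 0.3, 0.5]
gripper_width: 0.051
t 3.9 pos [0.5044 0.09   0.0312] F [0.0119 0.3014 0.4567] w 0.05104518212780801 x [ 0.974  -0.2244  0.0306] y [ 0.0335  0.0092 -0.9994] z [0.2239 0.9745 0.0164]
```

View pics/sc4.png

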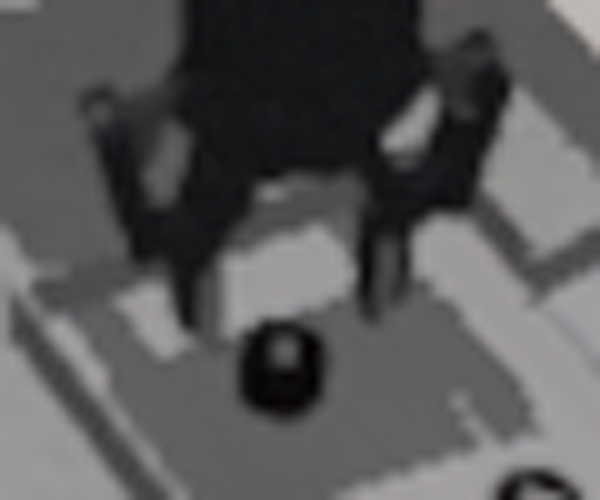

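View pics/s4.png

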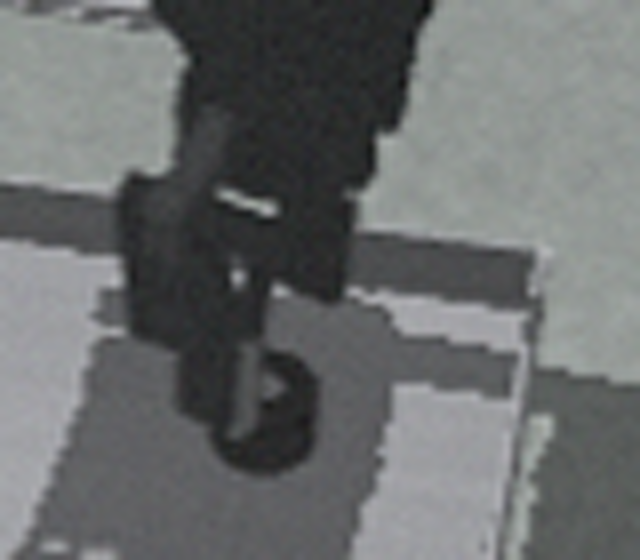

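Run:
```python
from h import *
a=manip.snapshot("scene"); b=manip.snapshot("side")
for s,d in(((380,316),(213,430)),((372,316),(185,412)),((390,305),(235,436))):
  print(tri([(a,(s[0]/10+260-.45,s[1]/10+125-.45)),(b,(d[0]/8+240-.4,d[1]/8+210-.4))]))
for z in (.01,.02,.03,.035): print(z,onplane(a,[(298-.45,156.6-.45),(280.5-.45,158.5-.45)],z),onplane(b,[(266.3,263.3)],z))
print(blobs(a,(275,150,300,175)))
```

```text
[0.5126 0.1192 0.0325]
[0.5182 0.1156 0.0364]
[0.5078 0.1232 0.0338]
0.01 [[0.4935 0.1319 0.01  ]
 [0.4771 0.0732 0.01  ]] [[0.5173 0.0964 0.01  ]]
0.02 [[0.5023 0.1264 0.02  ]
 [0.486  0.0682 0.02  ]] [[0.5149 0.1062 0.02  ]]
0.03 [[0.5111 0.1208 0.03  ]
 [0.495  0.0632 0.03  ]] [[0.5126 0.116  0.03  ]]
0.035 [[0.5155 0.118  0.035 ]
 [0.4995 0.0608 0.035 ]] [[0.5114 0.1208 0.035 ]]
[(array([278.1, 152. ]), array([ 0,  0,  6,  7, 20], dtype=int32)), (array([287.4727, 161.8545]), array([ 9,  7,  8, 10, 55], dtype=int32))]
```

The triangulated fingertips are at z≈32 mm with the jaws half open, so they really are above the puck. I'll descend in small steps and watch the force.

```bash
python3 -m handwheel '[{"fingers":0.6,"dx":0,"dy":0.006,"dz":0,"twist":0},{"fingers":0.6,"dx":0,"dy":0,"dz":0,"twist":0}]' 40;  python3 -m handwheel '[{"fingers":0.6,"dx":0,"dy":0.005,"dz":0,"twist":0},{"fingers":0.6,"dx":0,"dy":0,"dz":0,"twist":0}]' 40
python3 - <<'E'
from h import *
st(); print(delta([.505,.089,.02]))
a=manip.snapshot("scene"); save(a,"sc5",(260,125,320,175),10)
a=manip.snapshot("wrist"); save(a,"w5",(160,150,360,300),4)
E
```

```text
t: 4.3
tool_pos: [0.5047, 0.0901, 0.0248]
ee_rot: [-0.698, 0.068, -0.091, 0.707]
force: [-0.0, -0.2, -0.3]
gripper_width: 0.0516
t: 4.5
tool_pos: [0.5047, 0.0901, 0.0191]
ee_rot: [-0.698, 0.068, -0.091, 0.707]
force: [-0.6, -0.3, -0.0]
gripper_width: 0.0515
t 4.5 pos [0.5047 0.0901 0.0191] F [-0.5585 -0.3392 -0.048 ] w 0.051545978189466275 x [ 0.974  -0.2244  0.0305] y [ 0.0334  0.0092 -0.9994] z [0.224  0.9745 0.0164]
[ 0.0005 -0.0009 -0.001 ]
```

View pics/sc5.png

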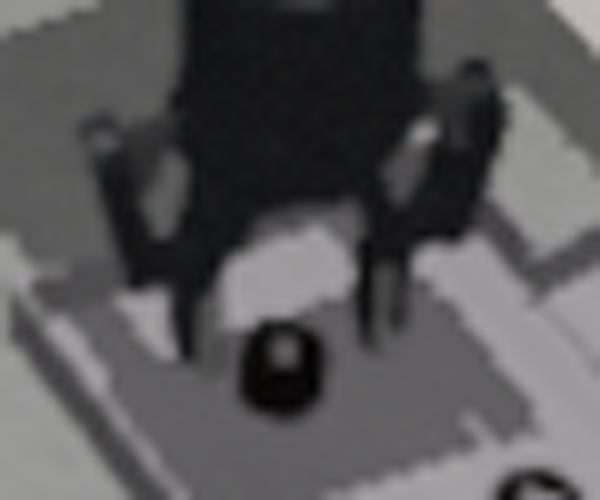

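View pics/w5.png

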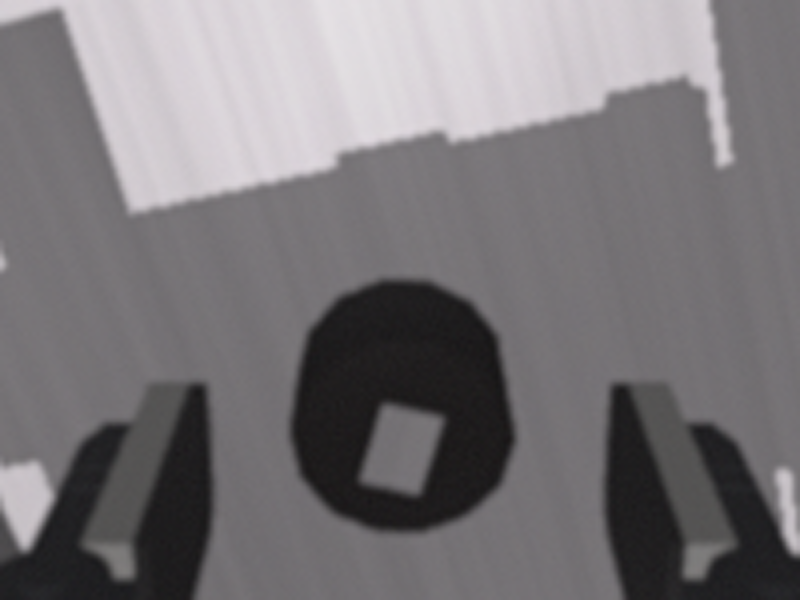

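```bash
python3 -m handwheel '[{"fingers":0.6,"dx":0,"dy":0.005,"dz":-0.001,"twist":0},{"fingers":0.5,"dx":0,"dy":0,"dz":0,"twist":0},{"fingers":0.2,"dx":0,"dy":0,"dz":0,"twist":0},{"fingers":0.2,"dx":0,"dy":0,"dz":0,"twist":0},{"fingers":0.2,"dx":0,"dy":0,"dz":0,"twist":0}]' 40
python3 - <<'E'
from h import *
st()
a=manip.snapshot("wrist"); save(a,"w6",(160,150,360,300),4)
E
```

```text
t: 5.1
tool_pos: [0.5054, 0.0891, 0.0147]
ee_rot: [-0.698, 0.068, -0.092, 0.707]
force: [0.2, 0.7, 0.8]
gripper_width: 0.0273
t 5.1 pos [0.5054 0.0891 0.0147] F [0.2175 0.6882 0.7943] w 0.02733181996890179 x [ 0.974  -0.2244  0.0319] y [ 0.0348  0.0092 -0.9994] z [0.224  0.9744 0.0168]
```

View pics/w6.png

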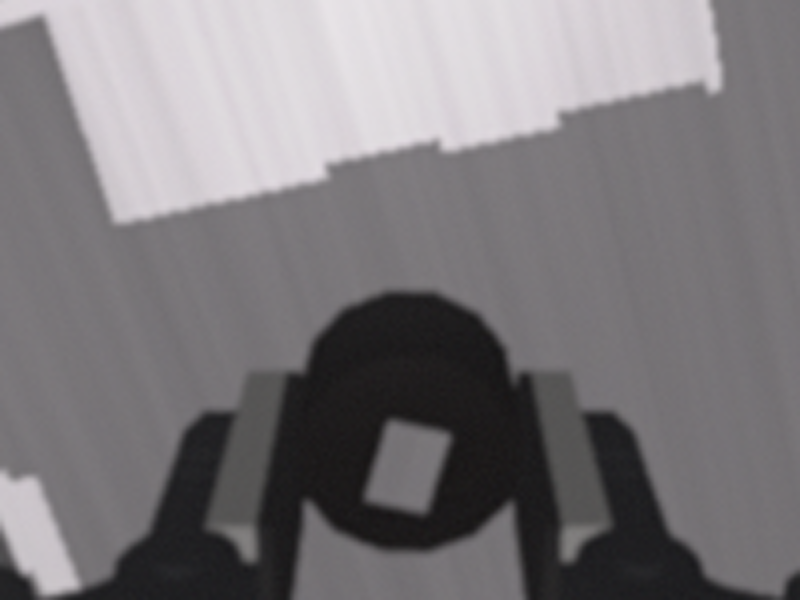

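The puck sits between the pads and the opening is about 27 mm. Lifting and checking.

```bash
python3 -m handwheel '[{"fingers":0.2,"dx":0,"dy":-0.02,"dz":0,"twist":0},{"fingers":0.2,"dx":0,"dy":-0.04,"dz":0,"twist":0},{"fingers":0.2,"dx":0,"dy":-0.04,"dz":0,"twist":0}]' 40
python3 - <<'E'
from h import *
st()
a=manip.snapshot("wrist"); save(a,"w7",(160,150,360,300),4)
print(delta([.4527,-.269,.12]))
E
```

```text
t: 5.45
tool_pos: [0.4975, 0.0879, 0.1119]
ee_rot: [-0.699, 0.072, -0.087, 0.707]
force: [0.2, -0.5, 0.5]
gripper_width: 0.0276
t 5.45 pos [0.4975 0.0879 0.1119] F [ 0.2244 -0.5253  0.518 ] w 0.02763863653682019 x [ 0.9743 -0.2246  0.0199] y [ 0.0224  0.0088 -0.9997] z [0.2243 0.9744 0.0136]
[ 0.0331 -0.007  -0.3588]
```

View pics/w7.png

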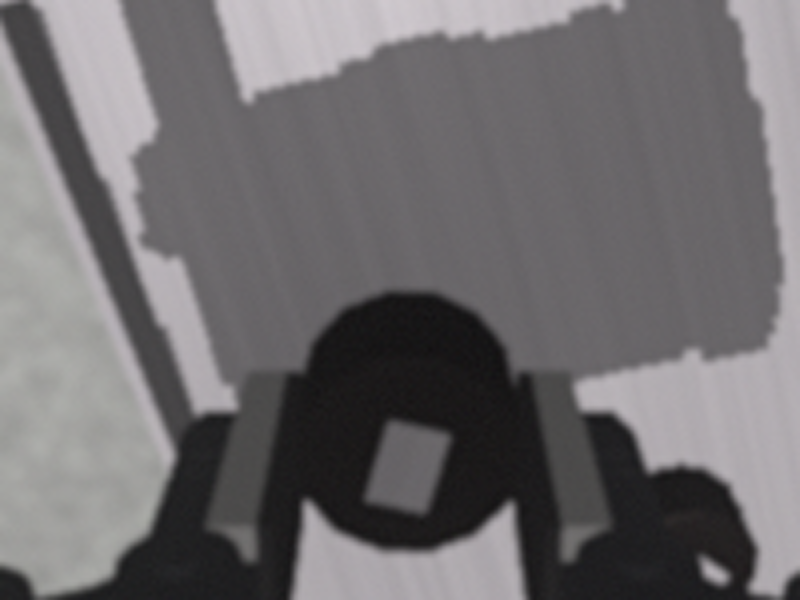

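Mount_1 is held. Carrying it to the tote.

```bash
python3 -m handwheel '[{"fingers":0.2,"dx":0.004,"dy":-0.007,"dz":-0.03,"twist":0},{"fingers":0.2,"dx":0.004,"dy":0,"dz":-0.045,"twist":0},{"fingers":0.2,"dx":0.004,"dy":0,"dz":-0.048,"twist":0},{"fingers":0.2,"dx":0.004,"dy":0,"dz":-0.048,"twist":0},{"fingers":0.2,"dx":0.004,"dy":0,"dz":-0.048,"twist":0},{"fingers":0.2,"dx":0.004,"dy":0,"dz":-0.048,"twist":0},{"fingers":0.2,"dx":0.004,"dy":0,"dz":-0.048,"twist":0},{"fingers":0.2,"dx":0.004,"dy":0,"dz":-0.035,"twist":0}]' 40
python3 - <<'E'
from h import *
st()
print(delta([.4527,-.269,.06]))
E
```

```text
t: 6.3
tool_pos: [0.4581, -0.2689, 0.124]
ee_rot: [-0.698, 0.06, -0.092, 0.707]
force: [-0.0, -0.1, -0.2]
gripper_width: 0.0277
t 6.3 pos [ 0.4581 -0.2689  0.124 ] F [-0.0322 -0.1037 -0.2163] w 0.02772544462437018 x [ 0.9757 -0.2149  0.0435] y [ 0.0462  0.0077 -0.9989] z [0.2143 0.9766 0.0174]
[-0.0081  0.0637 -0.0024]
```

```bash
python3 -m handwheel '[{"fingers":0.2,"dx":-0.005,"dy":0.03,"dz":-0.002,"twist":0},{"fingers":0.2,"dx":-0.003,"dy":0.03,"dz":0,"twist":0},{"fingers":0.2,"dx":0,"dy":0.015,"dz":0,"twist":0},{"fingers":0.2,"dx":0,"dy":0,"dz":0,"twist":0}]' 40
python3 - <<'E'
from h import *
st()
print(delta([.4527,-.269,.018]))
a=manip.snapshot("scene"); save(a,"sc8",(130,130,260,240),6)
a=manip.snapshot("side"); save(a,"s8",(230,130,370,210),5)
E
```

```text
t: 6.7
tool_pos: [0.4547, -0.2783, 0.0471]
ee_rot: [-0.7, 0.061, -0.098, 0.705]
force: [0.4, 0.3, 0.7]
gripper_width: 0.0278
t 6.7 pos [ 0.4547 -0.2783  0.0471] F [0.3767 0.3369 0.682 ] w 0.027830574783227917 x [ 0.9735 -0.223   0.0508] y [ 0.0523  0.0007 -0.9986] z [0.2227 0.9748 0.0124]
[-0.0055  0.029   0.0083]
```

View pics/sc8.png

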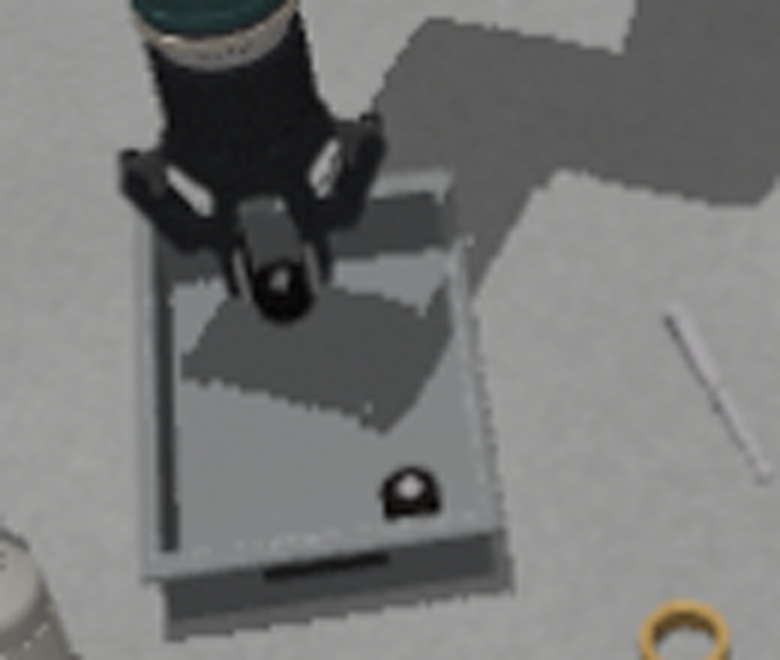

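View pics/s8.png

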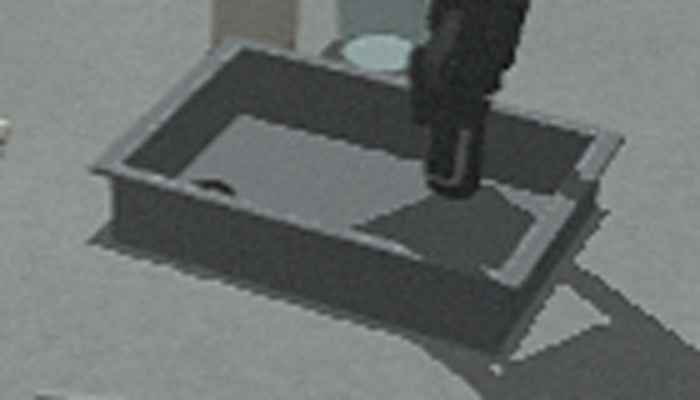

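```bash
python3 -m handwheel '[{"fingers":0.2,"dx":0.0,"dy":0.014,"dz":0.006,"twist":0},{"fingers":0.2,"dx":0,"dy":0.009,"dz":0.0,"twist":0},{"fingers":0.2,"dx":0,"dy":0,"dz":0,"twist":0}]' 40
python3 - <<'E'
from h import *
st()
E
```

```text
t: 7.1
tool_pos: [0.4609, -0.2742, 0.0285]
ee_rot: [-0.702, 0.058, -0.1, 0.703]
force: [-0.0, 0.6, 0.4]
gripper_width: 0.0275
t 7.1 pos [ 0.4609 -0.2742  0.0285] F [-0.0463  0.5761  0.4496] w 0.02754765756711165 x [ 0.9735 -0.2209  0.0586] y [ 0.059  -0.0048 -0.9982] z [0.2208 0.9753 0.0084]
```

```bash
python3 -m handwheel '[{"fingers":0.2,"dx":0.0,"dy":0.006,"dz":0,"twist":0},{"fingers":0.2,"dx":0,"dy":0.005,"dz":0.0,"twist":0},{"fingers":0.2,"dx":0,"dy":0,"dz":0,"twist":0}]' 40
python3 - <<'E'
from h import *
st()
E
```

```text
t: 7.4
tool_pos: [0.4628, -0.2751, 0.0185]
ee_rot: [0.702, -0.056, 0.1, -0.702]
force: [-0.2, 0.5, 0.2]
gripper_width: 0.0278
t 7.4 pos [ 0.4628 -0.2751  0.0185] F [-0.2003  0.5153  0.1893] w 0.027817873836777404 x [ 0.9736 -0.22    0.0615] y [ 0.0615 -0.0069 -0.9981] z [0.22   0.9755 0.0068]
```

```bash
python3 -m handwheel '[{"fingers":0.2,"dx":0.0,"dy":0.003,"dz":0,"twist":0},{"fingers":0.2,"dx":0,"dy":0,"dz":0.0,"twist":0}]' 40
python3 - <<'E'
from h import *
st()
a=manip.snapshot("side"); save(a,"s9",(270,140,350,190),8)
a=manip.snapshot("scene"); save(a,"sc9",(140,140,220,210),8)
E
```

```text
t: 7.6
tool_pos: [0.4632, -0.2755, 0.0156]
ee_rot: [0.703, -0.056, 0.1, -0.702]
force: [0.5, 0.8, -0.1]
gripper_width: 0.0275
t 7.6 pos [ 0.4632 -0.2755  0.0156] F [ 0.5288  0.7582 -0.0896] w 0.027457444685326696 x [ 0.9735 -0.2201  0.062 ] y [ 0.0619 -0.0073 -0.9981] z [0.2201 0.9754 0.0065]
```

View pics/s9.png

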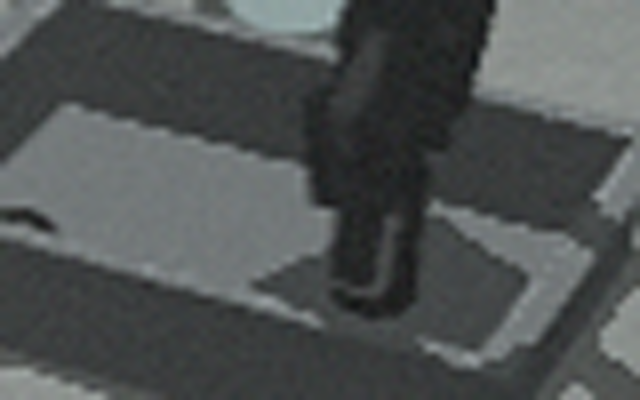

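View pics/sc9.png

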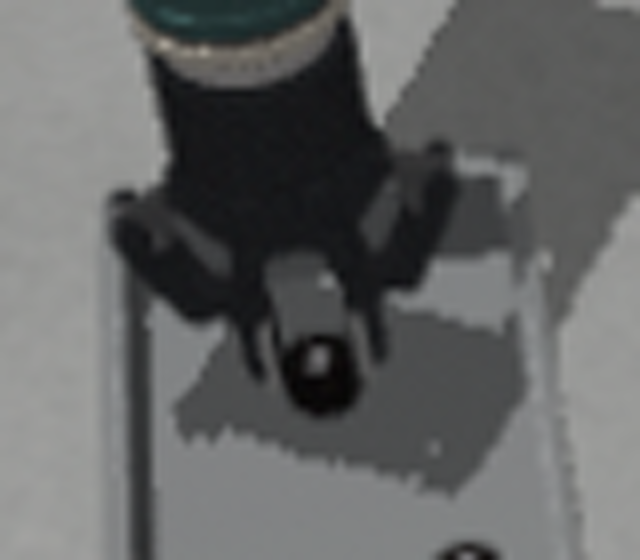

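```bash
python3 -m handwheel '[{"fingers":0.2,"dx":0.0,"dy":0.0015,"dz":0,"twist":0},{"fingers":0.2,"dx":0,"dy":0,"dz":0.0,"twist":0}]' 40;  python3 -m handwheel '[{"fingers":0.2,"dx":0.0,"dy":0.001,"dz":0,"twist":0},{"fingers":0.2,"dx":0,"dy":0,"dz":0.0,"twist":0}]' 40
```

```text
t: 7.9
tool_pos: [0.4639, -0.2758, 0.0148]
ee_rot: [0.703, -0.056, 0.101, -0.702]
force: [-0.6, 0.3, 0.4]
gripper_width: 0.0271
t: 8.1
tool_pos: [0.464, -0.2758, 0.0148]
ee_rot: [0.703, -0.056, 0.101, -0.702]
force: [-0.7, -0.4, 1.4]
gripper_width: 0.0277
```

Contact: z has stalled at 14.8 mm and Fz is up. Releasing gently and retreating.

```bash
python3 -m handwheel '[{"fingers":0.55,"dx":0,"dy":0,"dz":0,"twist":0},{"fingers":0.55,"dx":0,"dy":0,"dz":0,"twist":0},{"fingers":0.55,"dx":0,"dy":0,"dz":0,"twist":0},{"fingers":0.55,"dx":0,"dy":-0.02,"dz":0,"twist":0},{"fingers":0.55,"dx":0,"dy":-0.04,"dz":0,"twist":0},{"fingers":0.55,"dx":0,"dy":-0.045,"dz":0,"twist":0}]' 40
python3 - <<'E'
from h import *
st()
a=manip.snapshot("scene"); save(a,"sc10",(130,130,260,240),6)
for c,q in blobs(a,(155,165,210,220)): print(c,q,onplane(a,[c],.014))
print(delta([.602,.131,.12]))
E
```

```text
t: 8.7
tool_pos: [0.4536, -0.2722, 0.1158]
ee_rot: [-0.7, 0.06, -0.097, 0.705]
force: [1.0, -1.3, 0.1]
gripper_width: 0.0472
t 8.7 pos [ 0.4536 -0.2722  0.1158] F [ 0.9819 -1.2775  0.0744] w 0.04720006349528932 x [ 0.974  -0.2207  0.0516] y [ 0.053   0.0001 -0.9986] z [0.2204 0.9753 0.0118]
[179.9333 187.0933] [20 17 10 11 75] [[ 0.4664 -0.2774  0.014 ]]
[197.6842 212.7105] [39 44  9  7 38] [[ 0.5876 -0.2593  0.014 ]]
[0.052  0.0091 0.4278]
```

View pics/sc10.png

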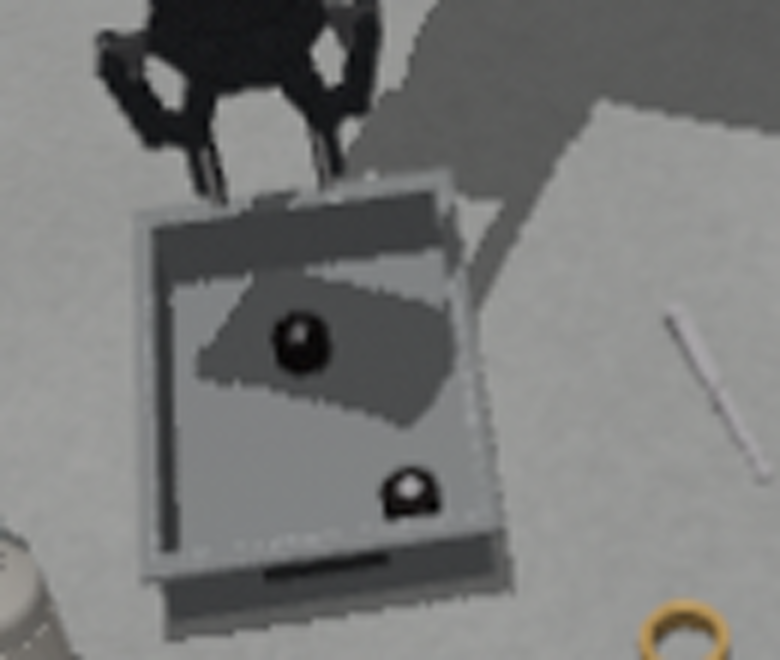

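Mount_1 stands upright in the tote at (0.466,-0.277), and the tote and old mount are unmoved. Going for mount_2.

```bash
python3 -m handwheel '[{"fingers":0.55,"dx":0.005,"dy":-0.01,"dz":0.035,"twist":0},{"fingers":0.55,"dx":0.006,"dy":0,"dz":0.049,"twist":0},{"fingers":0.55,"dx":0.006,"dy":0,"dz":0.049,"twist":0},{"fingers":0.55,"dx":0.006,"dy":0,"dz":0.049,"twist":0},{"fingers":0.55,"dx":0.006,"dy":0,"dz":0.049,"twist":0},{"fingers":0.55,"dx":0.006,"dy":0,"dz":0.049,"twist":0},{"fingers":0.55,"dx":0.006,"dy":0,"dz":0.049,"twist":0},{"fingers":0.55,"dx":0.006,"dy":0,"dz":0.049,"twist":0}]' 40
python3 - <<'E'
from h import *
st()
print(delta([.602,.131,.07]))
E
```

```text
t: 9.55
tool_pos: [0.5929, 0.0822, 0.1419]
ee_rot: [0.704, -0.055, 0.109, -0.699]
force: [1.3, -0.3, 0.2]
gripper_width: 0.0467
t 9.55 pos [0.5929 0.0822 0.1419] F [ 1.2771 -0.3498  0.184 ] w 0.04667441423429615 x [ 0.97   -0.2307  0.0763] y [ 0.0745 -0.0164 -0.9971] z [0.2313 0.9729 0.0013]
[-0.0079  0.0716  0.0495]
```

```bash
python3 -m handwheel '[{"fingers":0.6,"dx":-0.004,"dy":0.02,"dz":0.03,"twist":0},{"fingers":0.6,"dx":-0.004,"dy":0.02,"dz":0.02,"twist":0},{"fingers":0.6,"dx":0,"dy":0.02,"dz":0,"twist":0},{"fingers":0.6,"dx":0,"dy":0,"dz":0,"twist":0}]' 40
python3 - <<'E'
from h import *
st()
d=manip.snapshot("wrist"); save(d,"w11")
print(delta([.602,.131,.04]), proj(d,[[.602,.131,.004],[.602,.131,.024]]))
E
```

```text
t: 9.95
tool_pos: [0.6053, 0.1423, 0.0799]
ee_rot: [0.704, -0.05, 0.108, -0.701]
force: [-1.2, 0.1, 0.0]
gripper_width: 0.0511
t 9.95 pos [0.6053 0.1423 0.0799] F [-1.1803  0.103   0.0021] w 0.051096422579718345 x [ 0.9714 -0.2226  0.0823] y [ 0.0813 -0.0134 -0.9966] z [0.2229 0.9748 0.0051]
[-0.005   0.0409 -0.0121] [[247.7469 197.4972]
 [246.6578 208.9816]]
```

View pics/w11.png

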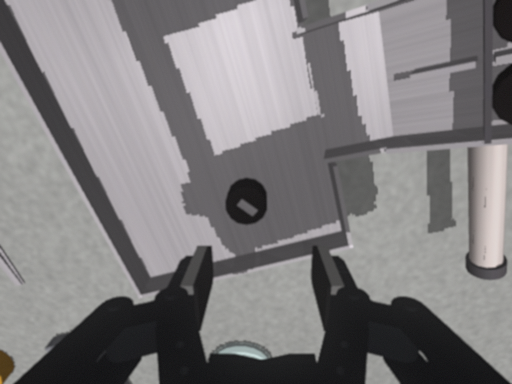

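Mount_2 is at (246,201), close to the prediction (247,203). Descending with lateral correction.

```bash
python3 -m handwheel '[{"fingers":0.6,"dx":-0.006,"dy":0.01,"dz":-0.012,"twist":0},{"fingers":0.6,"dx":0,"dy":0.02,"dz":-0.001,"twist":0},{"fingers":0.6,"dx":0,"dy":0.01,"dz":0,"twist":0},{"fingers":0.6,"dx":0,"dy":0,"dz":0,"twist":0}]' 40
python3 - <<'E'
from h import *
st()
print(delta([.602,.131,.015]))
E
```

```text
t: 10.4
tool_pos: [0.6037, 0.1286, 0.0438]
ee_rot: [0.703, -0.048, 0.112, -0.701]
force: [0.1, -0.3, 0.9]
gripper_width: 0.0513
t 10.4 pos [0.6037 0.1286 0.0438] F [ 0.1307 -0.3291  0.8629] w 0.05133091815774374 x [ 0.9701 -0.2253  0.0897] y [ 0.0892 -0.0126 -0.9959] z [0.2256 0.9742 0.0079]
[-0.0048  0.0285  0.0018]
```

```bash
python3 -m handwheel '[{"fingers":0.6,"dx":-0.005,"dy":0.012,"dz":0.002,"twist":0},{"fingers":0.6,"dx":-0.001,"dy":0.01,"dz":0,"twist":0},{"fingers":0.6,"dx":0,"dy":0.005,"dz":0,"twist":0},{"fingers":0.6,"dx":0,"dy":0,"dz":0,"twist":0}]' 40
python3 - <<'E'
from h import *
st()
print(delta([.602,.131,.015]))
d=manip.snapshot("wrist"); save(d,"w12",(160,150,360,300),4)
E
```

```text
t: 10.8
tool_pos: [0.6022, 0.1315, 0.0166]
ee_rot: [0.702, -0.048, 0.114, -0.701]
force: [-0.5, -0.7, -0.7]
gripper_width: 0.0514
t 10.8 pos [0.6022 0.1315 0.0166] F [-0.5047 -0.7032 -0.6509] w 0.05144253808845022 x [ 0.9696 -0.2262  0.093 ] y [ 0.0927 -0.0123 -0.9956] z [0.2264 0.974  0.0091]
[-0.0003  0.0016 -0.0006]
```

View pics/w12.png

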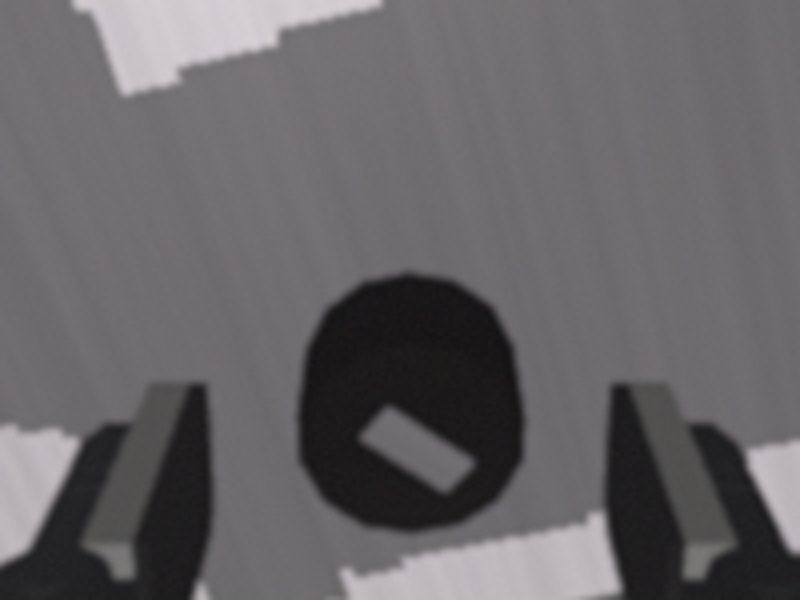

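The puck is centred between the pads. Closing.

```bash
python3 -m handwheel '[{"fingers":0.5,"dx":0,"dy":0.0015,"dz":0,"twist":0},{"fingers":0.2,"dx":0,"dy":0,"dz":0,"twist":0},{"fingers":0.2,"dx":0,"dy":0,"dz":0,"twist":0},{"fingers":0.2,"dx":0,"dy":0,"dz":0,"twist":0},{"fingers":0.2,"dx":0,"dy":0,"dz":0,"twist":0},{"fingers":0.2,"dx":0,"dy":-0.02,"dz":0,"twist":0},{"fingers":0.2,"dx":0,"dy":-0.04,"dz":0,"twist":0},{"fingers":0.2,"dx":0,"dy":-0.04,"dz":0,"twist":0}]' 40
python3 - <<'E'
from h import *
st()
print(delta([.532,-.3034,.12]))
d=manip.snapshot("wrist"); save(d,"w13",(160,150,360,300),4)
E
```

```text
t: 11.65
tool_pos: [0.5896, 0.1323, 0.1124]
ee_rot: [0.703, -0.051, 0.11, -0.7]
force: [-0.1, 0.5, 0.1]
gripper_width: 0.0276
t 11.65 pos [0.5896 0.1323 0.1124] F [-0.1237  0.5046  0.0739] w 0.02758754261705653 x [ 0.9705 -0.2262  0.0835] y [ 0.0826 -0.0135 -0.9965] z [0.2265 0.974  0.0056]
[ 0.0433 -0.0065 -0.4374]
```

View pics/w13.png

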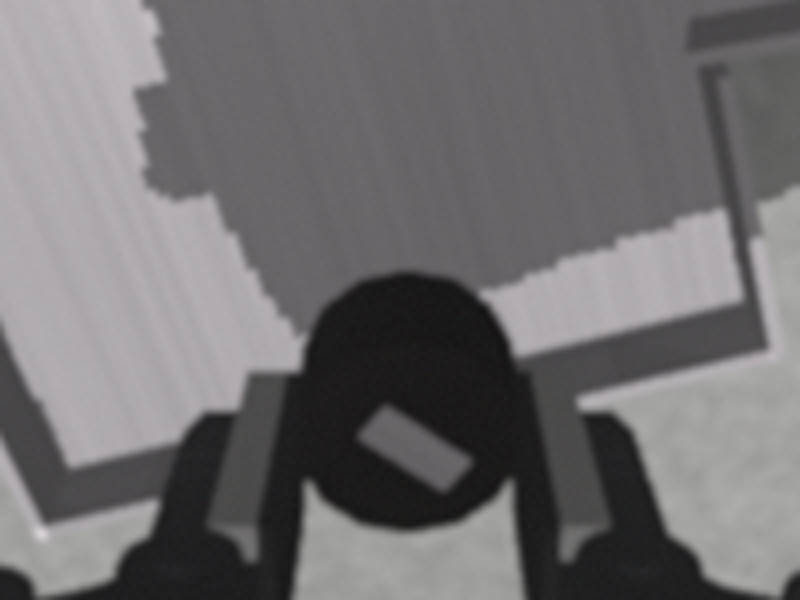

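```bash
python3 -m handwheel '[{"fingers":0.2,"dx":0.004,"dy":-0.01,"dz":-0.03,"twist":0},{"fingers":0.2,"dx":0.005,"dy":0,"dz":-0.049,"twist":0},{"fingers":0.2,"dx":0.005,"dy":0,"dz":-0.049,"twist":0},{"fingers":0.2,"dx":0.005,"dy":0,"dz":-0.049,"twist":0},{"fingers":0.2,"dx":0.005,"dy":0,"dz":-0.049,"twist":0},{"fingers":0.2,"dx":0.005,"dy":0,"dz":-0.049,"twist":0},{"fingers":0.2,"dx":0.005,"dy":0,"dz":-0.049,"twist":0},{"fingers":0.2,"dx":0.005,"dy":0,"dz":-0.049,"twist":0}]' 40
python3 - <<'E'
from h import *
st()
print(delta([.532,-.3034,.08]))
E
```

```text
t: 12.5
tool_pos: [0.5512, -0.2417, 0.135]
ee_rot: [-0.702, 0.038, -0.115, 0.702]
force: [0.6, -0.1, -0.8]
gripper_width: 0.0275
t 12.5 pos [ 0.5512 -0.2417  0.135 ] F [ 0.5599 -0.0773 -0.7936] w 0.027467043270737925 x [ 0.9706 -0.2151  0.1079] y [ 0.108  -0.0111 -0.9941] z [0.2151 0.9765 0.0124]
[-0.0113  0.0532 -0.0651]
```

```bash
python3 -m handwheel '[{"fingers":0.2,"dx":-0.006,"dy":0.01,"dz":-0.04,"twist":0},{"fingers":0.2,"dx":-0.006,"dy":0.02,"dz":-0.02,"twist":0},{"fingers":0.2,"dx":0,"dy":0.02,"dz":0,"twist":0},{"fingers":0.2,"dx":0,"dy":0,"dz":0,"twist":0}]' 40
python3 - <<'E'
from h import *
st()
print(delta([.532,-.3034,.02]))
a=manip.snapshot("scene"); save(a,"sc14",(130,130,260,240),6)
E
```

```text
t: 12.9
tool_pos: [0.5318, -0.311, 0.0833]
ee_rot: [0.703, -0.039, 0.12, -0.699]
force: [-1.4, 0.6, -0.3]
gripper_width: 0.0275
t 12.9 pos [ 0.5318 -0.311   0.0833] F [-1.3714  0.625  -0.3003] w 0.02753510241316614 x [ 0.968  -0.2229  0.1152] y [ 0.1139 -0.0187 -0.9933] z [0.2236 0.9747 0.0072]
[-0.0088  0.0628  0.007 ]
```

View pics/sc14.png

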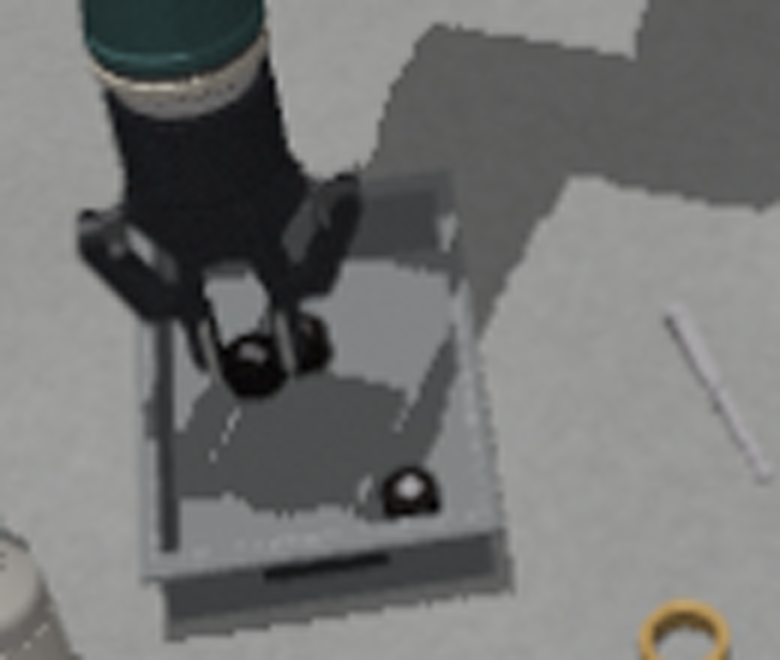

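```bash
python3 -m handwheel '[{"fingers":0.2,"dx":-0.005,"dy":0.02,"dz":0.008,"twist":0},{"fingers":0.2,"dx":-0.002,"dy":0.02,"dz":0,"twist":0},{"fingers":0.2,"dx":0,"dy":0.015,"dz":0,"twist":0},{"fingers":0.2,"dx":0,"dy":0,"dz":0,"twist":0}]' 40
python3 - <<'E'
from h import *
st()
print(delta([.534,-.3034,.02]))
E
```

```text
t: 13.35
tool_pos: [0.5374, -0.3028, 0.0321]
ee_rot: [0.705, -0.035, 0.122, -0.698]
force: [-0.1, 0.5, 0.1]
gripper_width: 0.0275
t 13.35 pos [ 0.5374 -0.3028  0.0321] F [-0.094   0.5019  0.1406] w 0.02748853024975091 x [ 0.968  -0.219   0.1229] y [ 0.1207 -0.0235 -0.9924] z [0.2202 0.9754 0.0037]
[-0.0046  0.0116 -0.0014]
```

```bash
python3 -m handwheel '[{"fingers":0.2,"dx":-0.002,"dy":0.007,"dz":-0.001,"twist":0},{"fingers":0.2,"dx":-0.001,"dy":0.005,"dz":0,"twist":0},{"fingers":0.2,"dx":0,"dy":0,"dz":0,"twist":0}]' 40;python3 -m handwheel '[{"fingers":0.2,"dx":0,"dy":0.0025,"dz":0,"twist":0},{"fingers":0.2,"dx":0,"dy":0,"dz":0,"twist":0}]' 40
python3 - <<'E'
from h import *
st()
E
```

```text
t: 13.65
tool_pos: [0.5374, -0.3036, 0.0211]
ee_rot: [0.705, -0.033, 0.122, -0.697]
force: [-0.4, -0.5, -0.6]
gripper_width: 0.0276
t: 13.85
tool_pos: [0.5382, -0.3041, 0.0192]
ee_rot: [0.706, -0.033, 0.123, -0.697]
force: [0.3, 0.1, -0.2]
gripper_width: 0.0276
t 13.85 pos [ 0.5382 -0.3041  0.0192] F [ 0.2668  0.0554 -0.2389] w 0.027610605662655812 x [ 0.9678 -0.2173  0.127 ] y [ 0.1243 -0.026  -0.9919] z [0.2188 0.9758 0.0018]
```

```bash
python3 -m handwheel '[{"fingers":0.2,"dx":0,"dy":0.0025,"dz":0,"twist":0},{"fingers":0.2,"dx":0,"dy":0,"dz":0,"twist":0}]' 40;python3 -m handwheel '[{"fingers":0.2,"dx":0,"dy":0.0015,"dz":0,"twist":0},{"fingers":0.2,"dx":0,"dy":0,"dz":0,"twist":0}]' 40; python3 -m handwheel '[{"fingers":0.2,"dx":0,"dy":0.001,"dz":0,"twist":0},{"fingers":0.2,"dx":0,"dy":0,"dz":0,"twist":0}]' 40
```

```text
t: 14.05
tool_pos: [0.5388, -0.3045, 0.0171]
ee_rot: [0.706, -0.033, 0.123, -0.697]
force: [-0.1, 0.2, -0.0]
gripper_width: 0.0273
t: 14.25
tool_pos: [0.5396, -0.3049, 0.0162]
ee_rot: [0.706, -0.032, 0.123, -0.697]
force: [-1.2, 0.4, 0.7]
gripper_width: 0.0272
t: 14.45
tool_pos: [0.5398, -0.305, 0.0163]
ee_rot: [0.706, -0.032, 0.124, -0.697]
force: [-1.4, 0.9, 0.2]
gripper_width: 0.0277
```

It has touched down: z stalls at 16.2 mm and Fx is rising. Releasing.

```bash
python3 -m handwheel '[{"fingers":0.4,"dx":0,"dy":0.0005,"dz":0,"twist":0},{"fingers":0.55,"dx":0,"dy":0,"dz":0,"twist":0},{"fingers":0.55,"dx":0,"dy":0,"dz":0,"twist":0},{"fingers":0.55,"dx":0,"dy":0,"dz":0,"twist":0},{"fingers":0.55,"dx":0,"dy":-0.02,"dz":0,"twist":0},{"fingers":0.55,"dx":0,"dy":-0.04,"dz":0,"twist":0},{"fingers":0.55,"dx":0,"dy":-0.045,"dz":0,"twist":0}]' 40
python3 - <<'E'
from h import *
st()
a=manip.snapshot("scene"); save(a,"sc15",(130,130,260,240),6)
for c,q in blobs(a,(155,175,210,220)): print(c,q,onplane(a,[c],.014))
print(delta([.36,.2,.18]),delta([.437,.265,.18]))
E
```

```text
t: 15.15
tool_pos: [0.5227, -0.2993, 0.1148]
ee_rot: [0.704, -0.037, 0.119, -0.699]
force: [0.6, -0.6, 0.1]
gripper_width: 0.0471
t 15.15 pos [ 0.5227 -0.2993  0.1148] F [ 0.6047 -0.6118  0.1431] w 0.04710088877084673 x [ 0.9688 -0.2185  0.117 ] y [ 0.1157 -0.0191 -0.9931] z [0.2192 0.9757 0.0068]
[179.7571 187.3429] [20  7 10 11 70] [[ 0.4672 -0.2782  0.014 ]]
[178.1013 206.4557] [18 26 11 11 79] [[ 0.5399 -0.3061  0.014 ]]
[197.5556 212.0889] [38 33 10  8 45] [[ 0.5852 -0.2588  0.014 ]]
[-0.2621 -0.0903  0.4533] [-0.2017 -0.0824  0.5336]
```

View pics/sc15.png

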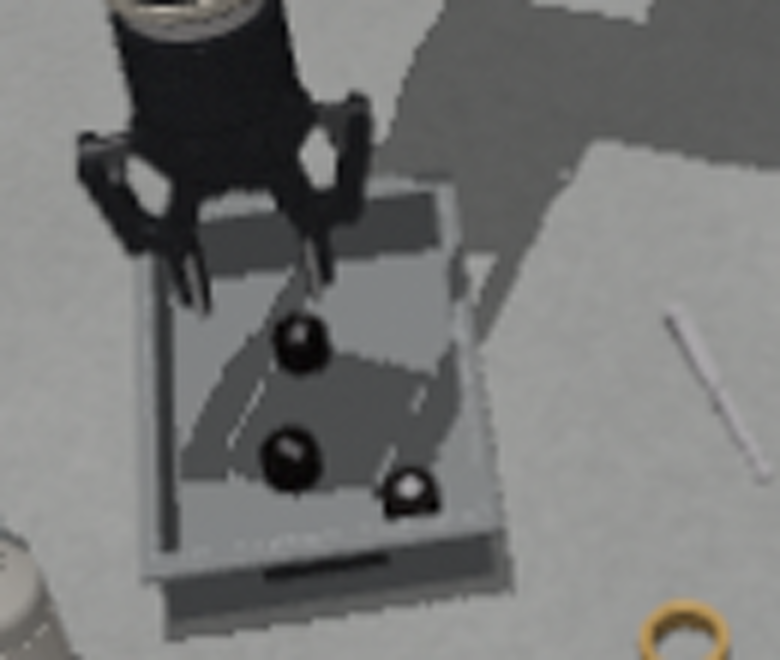

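Both mounts are upright in the tote at (0.467,-0.278) and (0.540,-0.306), and the old mount hasn't moved. Moving to the gate post.

```bash
python3 -m handwheel '[{"fingers":0.55,"dx":-0.018,"dy":-0.03,"dz":0.03,"twist":0},{"fingers":0.55,"dx":-0.018,"dy":-0.02,"dz":0.045,"twist":0},{"fingers":0.55,"dx":-0.018,"dy":-0.01,"dz":0.045,"twist":0},{"fingers":0.55,"dx":-0.018,"dy":-0.01,"dz":0.045,"twist":0},{"fingers":0.55,"dx":-0.018,"dy":-0.005,"dz":0.045,"twist":0},{"fingers":0.55,"dx":-0.018,"dy":0,"dz":0.045,"twist":0},{"fingers":0.55,"dx":-0.018,"dy":0,"dz":0.045,"twist":0},{"fingers":0.55,"dx":-0.018,"dy":0,"dz":0.045,"twist":0}]' 40
python3 - <<'E'
from h import *
st()
print(delta([.437,.265,.18]))
E
```

```text
t: 16.0
tool_pos: [0.4578, 0.0712, 0.184]
ee_rot: [0.707, -0.031, 0.133, -0.694]
force: [0.6, 0.4, -0.1]
gripper_width: 0.0469
t 16.0 pos [0.4578 0.0712 0.184 ] F [ 0.6161  0.3924 -0.1093] w 0.04688843131080898 x [ 0.9627 -0.2283  0.1455] y [ 0.1415 -0.0341 -0.9894] z [ 0.2308  0.973  -0.0006]
[-0.0649 -0.0056  0.1838]
```

```bash
python3 -m handwheel '[{"fingers":0.55,"dx":-0.016,"dy":0,"dz":0.045,"twist":0},{"fingers":0.55,"dx":-0.016,"dy":0,"dz":0.045,"twist":0},{"fingers":0.55,"dx":-0.016,"dy":0,"dz":0.045,"twist":0},{"fingers":0.55,"dx":-0.014,"dy":0,"dz":0.035,"twist":0},{"fingers":0.55,"dx":0,"dy":0,"dz":0,"twist":0}]' 40
python3 - <<'E'
from h import *
st()
d=manip.snapshot("wrist"); save(d,"w16")
a=manip.snapshot("scene"); save(a,"sc16",(240,60,400,200),5)
b=manip.snapshot("side"); save(b,"s16",(230,260,380,380),5)
print(delta([.437,.265,.18]),proj(d,[[.437,.265,.101],[.435,.2665,.064],[.387,.263,.051]]))
E
```

```text
t: 16.5
tool_pos: [0.4348, 0.2639, 0.175]
ee_rot: [0.705, -0.027, 0.133, -0.696]
force: [-0.0, -0.6, -0.1]
gripper_width: 0.0471
t 16.5 pos [0.4348 0.2639 0.175 ] F [-0.0412 -0.5728 -0.142 ] w 0.047106385225029836 x [ 0.9633 -0.2232  0.1493] y [ 0.1463 -0.0298 -0.9888] z [0.2252 0.9743 0.004 ]
[ 0.0015 -0.005   0.0061] [[265.3614 195.6155]
 [265.9798 173.4659]
 [248.8798 115.9561]]
```

View pics/w16.png

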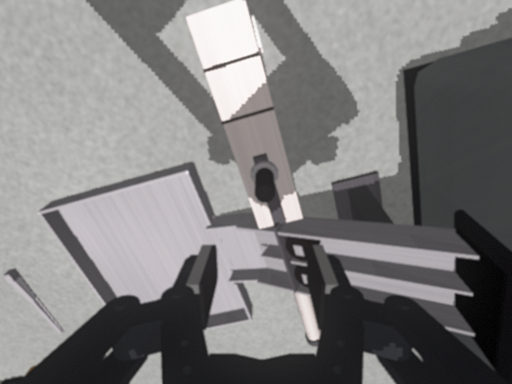

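View pics/sc16.png

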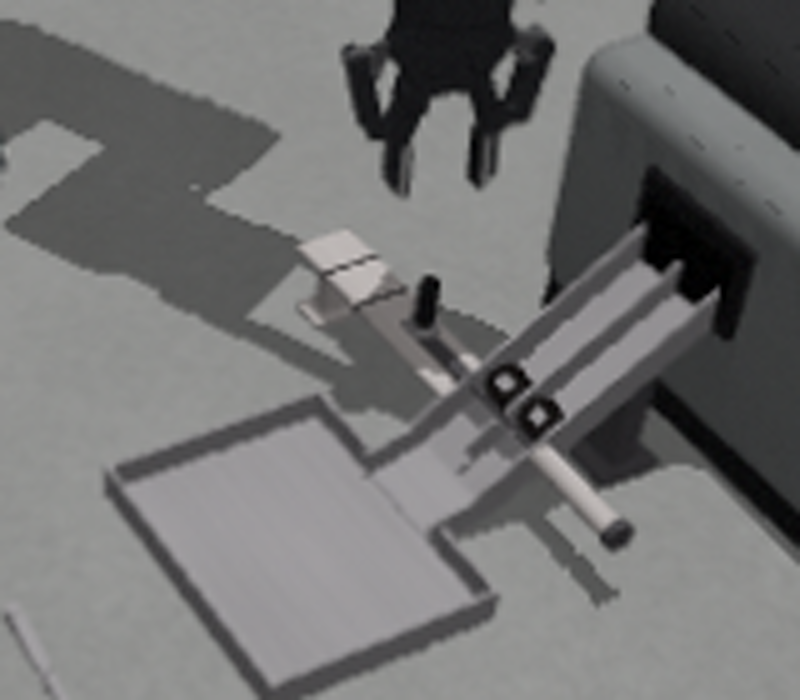

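View pics/s16.png

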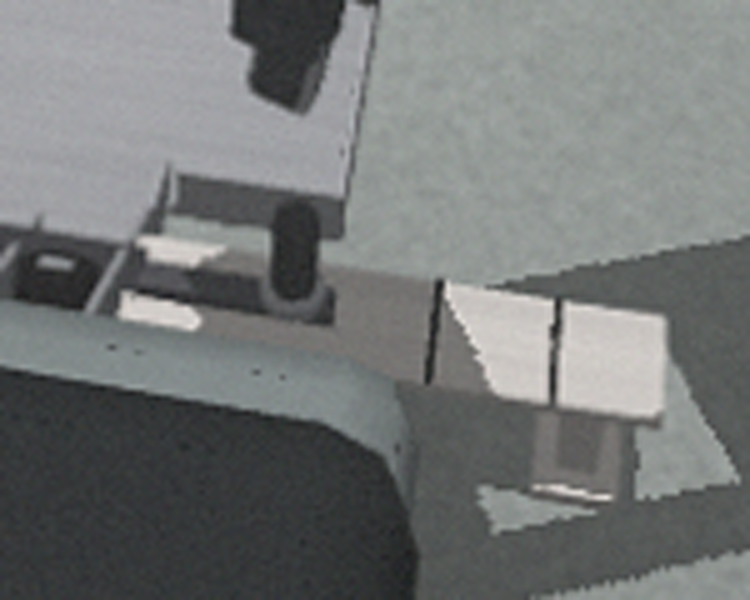

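The wrist view shows the post top at (265,195), where predicted, and the first line at about (248,116), also as predicted. The tray is empty and both waiting mounts are behind the gate. Descending over the post.

```bash
python3 -m handwheel '[{"fingers":0.55,"dx":-0.004,"dy":0.02,"dz":0.004,"twist":0},{"fingers":0.55,"dx":-0.004,"dy":0.02,"dz":0.001,"twist":0},{"fingers":0.55,"dx":0,"dy":0,"dz":0,"twist":0}]' 40
python3 - <<'E'
from h import *
st()
print(delta([.436,.2655,.085]))
E
```

```text
t: 16.95
tool_pos: [0.4357, 0.2604, 0.1341]
ee_rot: [0.706, -0.03, 0.136, -0.694]
force: [-0.5, -0.9, -0.7]
gripper_width: 0.0468
t 16.95 pos [0.4357 0.2604 0.1341] F [-0.5212 -0.8993 -0.6988] w 0.04681729529075992 x [ 0.9612 -0.2311  0.1504] y [ 0.1465 -0.0341 -0.9886] z [0.2336 0.9723 0.0011]
[-0.0082  0.0484  0.005 ]
```

```bash
python3 -m handwheel '[{"fingers":0.55,"dx":-0.003,"dy":0.015,"dz":0.005,"twist":0},{"fingers":0.55,"dx":-0.003,"dy":0.015,"dz":0.002,"twist":0},{"fingers":0.55,"dx":-0.001,"dy":0.01,"dz":0,"twist":0},{"fingers":0.55,"dx":0,"dy":0,"dz":0,"twist":0}]' 80
python3 - <<'E'
from h import *
st()
d=manip.snapshot("wrist"); save(d,"w17",(160,130,360,330),3)
print(delta([.436,.2655,.083]))
E
```

```text
t: 17.35
tool_pos: [0.4393, 0.2627, 0.095]
ee_rot: [0.706, -0.032, 0.139, -0.694]
force: [-0.8, -0.3, -0.1]
gripper_width: 0.0471
t 17.35 pos [0.4393 0.2627 0.095 ] F [-0.8492 -0.3402 -0.1391] w 0.04711098915259095 x [ 0.9592 -0.2382  0.1525] y [ 0.1484 -0.0354 -0.9883] z [0.2408 0.9706 0.0014]
[-0.0061  0.0118  0.0015]
```

View pics/w17.png

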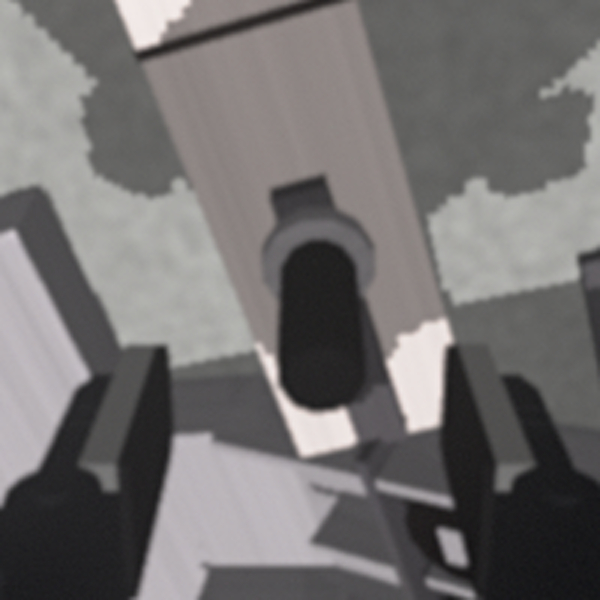

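```bash
python3 -m handwheel '[{"fingers":0.55,"dx":-0.005,"dy":0.007,"dz":0.002,"twist":0},{"fingers":0.55,"dx":-0.002,"dy":0.006,"dz":0.001,"twist":0},{"fingers":0.55,"dx":0,"dy":0,"dz":0,"twist":0}]' 80
python3 - <<'E'
from h import *
st()
d=manip.snapshot("wrist"); save(d,"w18",(160,130,360,330),3)
b=manip.snapshot("side"); save(b,"s18",(230,260,380,380),5)
print(delta([.436,.2655,.083]))
E
```

```text
t: 17.7
tool_pos: [0.4368, 0.2672, 0.0826]
ee_rot: [0.705, -0.031, 0.141, -0.694]
force: [-0.3, 0.5, 0.2]
gripper_width: 0.0471
t 17.7 pos [0.4368 0.2672 0.0826] F [-0.339   0.4922  0.1846] w 0.047061408027698336 x [ 0.9583 -0.2396  0.1558] y [ 0.1521 -0.0337 -0.9878] z [0.2419 0.9703 0.0041]
[-0.0006 -0.     -0.002 ]
```

View pics/w18.png

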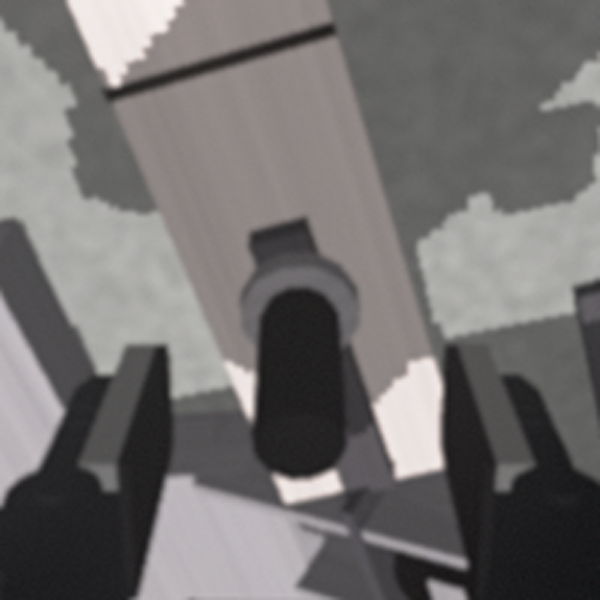

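View pics/s18.png

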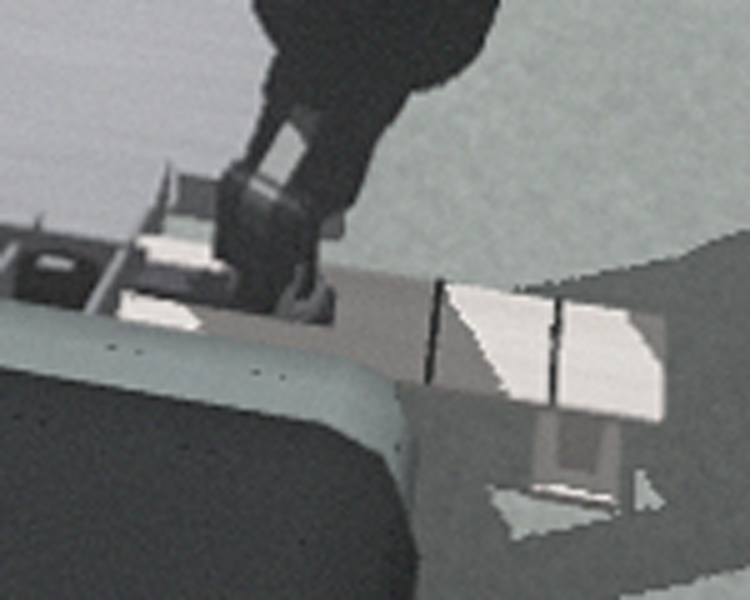

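The post stands between the pads. Closing at 80 N.

```bash
python3 -m handwheel '[{"fingers":0.3,"dx":0,"dy":0,"dz":-0.002,"twist":0},{"fingers":0.05,"dx":0,"dy":0,"dz":0,"twist":0},{"fingers":0.05,"dx":0,"dy":0,"dz":0,"twist":0},{"fingers":0.05,"dx":0,"dy":0,"dz":0,"twist":0},{"fingers":0.05,"dx":0,"dy":0,"dz":0,"twist":0}]' 80
python3 - <<'E'
from h import *
st()
d=manip.snapshot("wrist"); save(d,"w19",(160,130,360,330),3)
b=manip.snapshot("side"); save(b,"s19",(230,260,380,380),5)
E
```

```text
t: 18.3
tool_pos: [0.4368, 0.2659, 0.0838]
ee_rot: [0.704, -0.03, 0.141, -0.695]
force: [0.1, 1.0, -1.3]
gripper_width: 0.013
t 18.3 pos [0.4368 0.2659 0.0838] F [ 0.1303  1.0134 -1.2804] w 0.013009924216380336 x [ 0.9582 -0.2392  0.157 ] y [ 0.1537 -0.0324 -0.9876] z [0.2413 0.9704 0.0057]
```

View pics/w19.png

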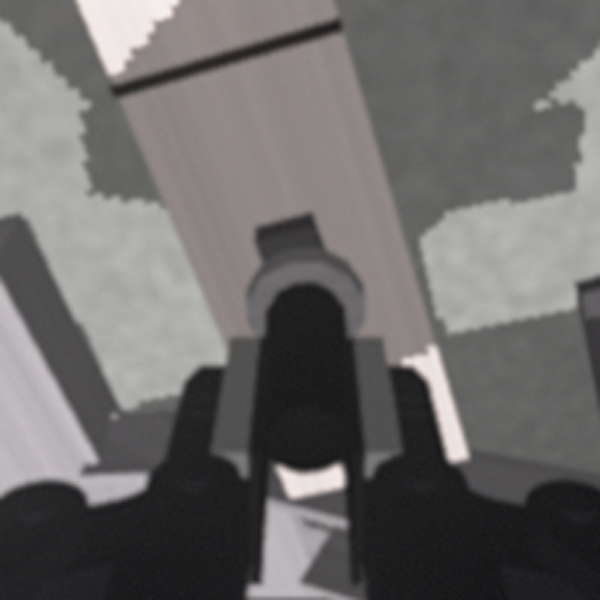

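View pics/s19.png

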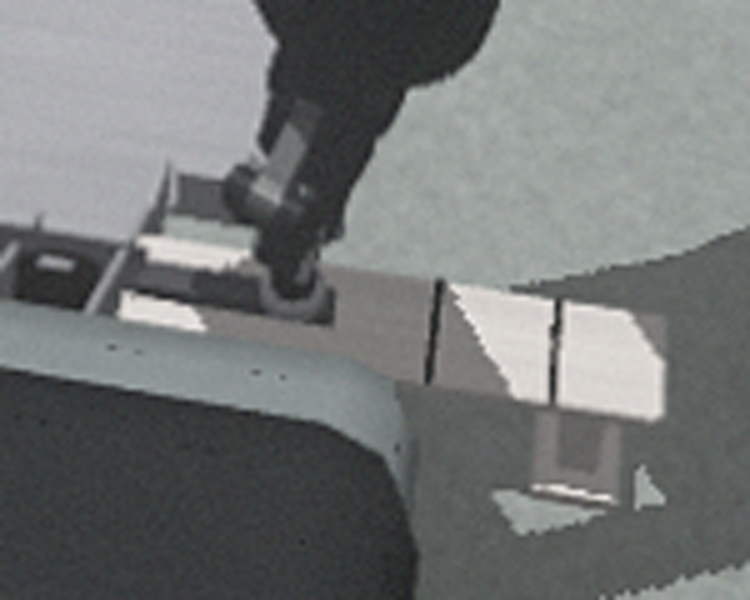

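The post is gripped: the reading is 13 mm, the same 3 mm low bias as on the 30 mm pucks. Pulling out along press −x in stages.

```bash
python3 - <<'E'
from h import *
s=manip.sense(); g0=np.array(s["tool_pos"]); np.save("g0.npy",g0)
a=np.radians(3); u=np.array([-np.cos(a),-np.sin(a),0]); np.save("u.npy",u)
print(g0, delta(g0+.05*u))
E
python3 -m handwheel '[{"fingers":0.05,"dx":-0.009,"dy":-0.0015,"dz":-0.003,"twist":0},{"fingers":0.05,"dx":-0.009,"dy":-0.0015,"dz":-0.003,"twist":0},{"fingers":0.05,"dx":-0.009,"dy":-0.0015,"dz":-0.003,"twist":0}]' 80
python3 - <<'E'
from h import *
st(); g0=np.load("g0.npy");u=np.load("u.npy")
p=np.array(manip.sense()["tool_pos"]); print("drawn",(p-g0)@u, "off",p-g0-((p-g0)@u)*u, delta(g0+.05*u))
E
```

```text
[0.4368 0.266  0.0838] [-0.0472 -0.0076 -0.0146]
t: 18.7
tool_pos: [0.4103, 0.2646, 0.0839]
ee_rot: [0.703, -0.029, 0.143, -0.696]
force: [5.7, 1.6, -7.4]
gripper_width: 0.0128
t 18.7 pos [0.4103 0.2646 0.0839] F [ 5.6891  1.6314 -7.3594] w 0.01283289208915299 x [ 0.9574 -0.2394  0.1615] y [ 0.1588 -0.0307 -0.9868] z [0.2412 0.9704 0.0087]
drawn 0.026586578180719935 off [-0.      0.      0.0001] [-0.0221 -0.0036 -0.0068]
```

```bash
python3 -m handwheel '[{"fingers":0.05,"dx":-0.009,"dy":0,"dz":-0.003,"twist":0},{"fingers":0.05,"dx":-0.008,"dy":-0.001,"dz":-0.0025,"twist":0},{"fingers":0.05,"dx":-0.004,"dy":-0.0005,"dz":-0.001,"twist":0}]' 80
python3 - <<'E'
from h import *
st(); g0=np.load("g0.npy");u=np.load("u.npy")
p=np.array(manip.sense()["tool_pos"]); print("drawn",(p-g0)@u, "off",p-g0-((p-g0)@u)*u, delta(g0+.05*u))
E
```

```text
t: 19.0
tool_pos: [0.3902, 0.2636, 0.0839]
ee_rot: [0.703, -0.025, 0.145, -0.696]
force: [6.1, -0.9, -9.9]
gripper_width: 0.0127
t 19.0 pos [0.3902 0.2636 0.0839] F [ 6.097  -0.9315 -9.8716] w 0.01274592181065049 x [ 0.9567 -0.2368  0.1694] y [ 0.1672 -0.0293 -0.9855] z [0.2383 0.9711 0.0115]
drawn 0.046677651982061696 off [-0.      0.0001  0.0001] [-0.0031 -0.0004 -0.001 ]
```

```bash
python3 -m handwheel '[{"fingers":0.05,"dx":-0.003,"dy":0.0005,"dz":-0.001,"twist":0},{"fingers":0.05,"dx":0,"dy":0,"dz":0,"twist":0}]' 80
python3 - <<'E'
from h import *
st(); g0=np.load("g0.npy");u=np.load("u.npy")
p=np.array(manip.sense()["tool_pos"]); print("drawn",(p-g0)@u, "off",p-g0-((p-g0)@u)*u, delta(g0+.05*u))
d=manip.snapshot("wrist"); save(d,"w20",(160,130,360,330),3)
b=manip.snapshot("side"); save(b,"s20",(200,220,380,380),4)
a=manip.snapshot("scene"); save(a,"sc20",(240,60,400,200),5)
st()
E
```

```text
t: 19.2
tool_pos: [0.3879, 0.2634, 0.0839]
ee_rot: [0.702, -0.023, 0.146, -0.697]
force: [6.1, 1.1, -11.1]
gripper_width: 0.013
t 19.2 pos [0.3879 0.2634 0.0839] F [  6.1319   1.0556 -11.065 ] w 0.012999230424761964 x [ 0.9564 -0.235   0.1735] y [ 0.1716 -0.0285 -0.9848] z [0.2364 0.9716 0.0131]
drawn 0.04900489024321037 off [-0.      0.      0.0002] [-0.001  -0.     -0.0003]
t 19.35 pos [0.388  0.2634 0.0839] F [ 4.1742 -0.3685 -4.4193] w 0.01279224257372227 x [ 0.9564 -0.2352  0.1733] y [ 0.1714 -0.0286 -0.9848] z [0.2366 0.9715 0.013 ]
```

View pics/w20.png

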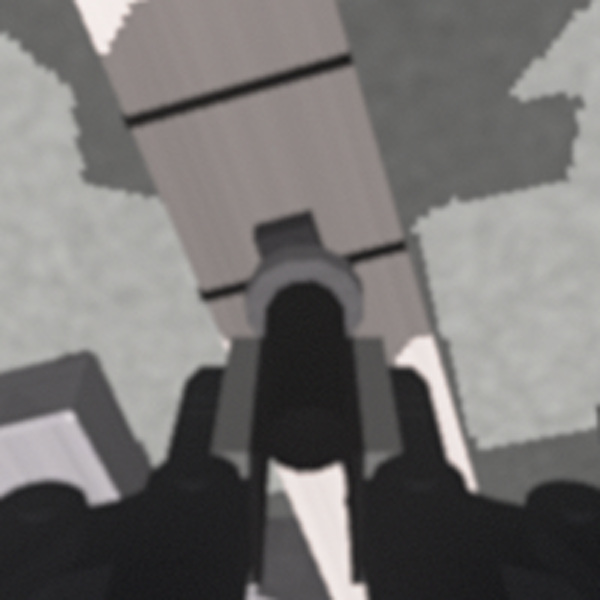

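View pics/s20.png

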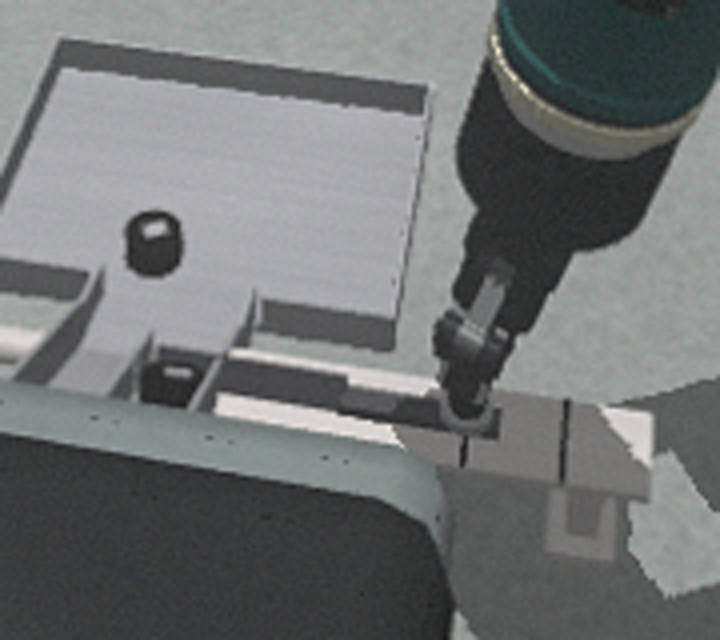

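View pics/sc20.png

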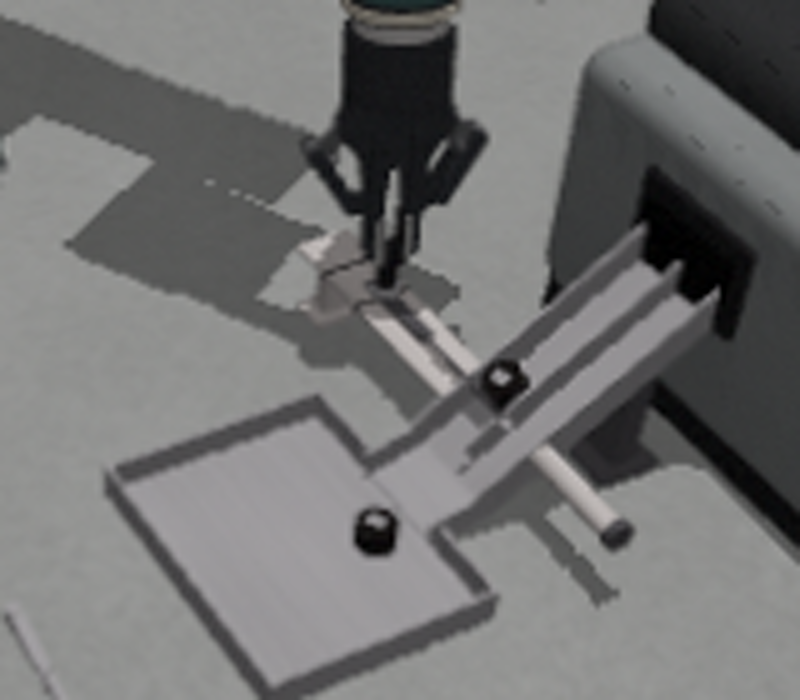

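The far mount is in the tray at scene crop (376,531), and the near mount is still held at (503,382). Checking the post against the line numerically, and that it holds.

Run:
```python
from h import *
b=manip.snapshot("side"); save(b,"s21",(280,290,350,350),10)
ends=np.array([(318-.4,316-.4),(315.8-.4,336.6-.4)])
m=onplane(b,ends,.051); c=m.mean(0); print("line",m,c)
for z in(.064,.0575): print("expected collar px in 10x crop",(proj(b,[[c[0],c[1],z]])[0]-[280,290])*10+5)
d=manip.snapshot("wrist"); save(d,"w21",(220,190,300,240),10)
L=np.array([[160+205/3,130+296/3],[160+405/3,130+244/3]]); mm=onplane(d,L,.051); print("line wrist",mm,mm.mean(0))
col=(160+303/3-.3,130+297/3-.3); print("collar wrist",onplane(d,[col],.064))
print("tail",0)
st(); g0=np.load("g0.npy");u=np.load("u.npy"); p=np.array(manip.sense()["tool_pos"]); print((p-g0)@u)
```

```text
line [[0.388  0.2414 0.051 ]
 [0.3853 0.2856 0.051 ]] [0.3866 0.2635 0.051 ]
expected collar px in 10x crop [375.807  314.2426]
expected collar px in 10x crop [373.0252 338.0992]
line wrist [[0.3878 0.2407 0.051 ]
 [0.3854 0.2842 0.051 ]] [0.3866 0.2625 0.051 ]
collar wrist [[0.384  0.2627 0.064 ]]
tail 0
t 19.45 pos [0.3882 0.2635 0.0839] F [ 6.058  -1.0576 -5.0204] w 0.012586766443003657 x [ 0.9564 -0.2351  0.1734] y [ 0.1715 -0.0286 -0.9848] z [0.2365 0.9715 0.013 ]
0.04874453654346224
```

View pics/s21.png

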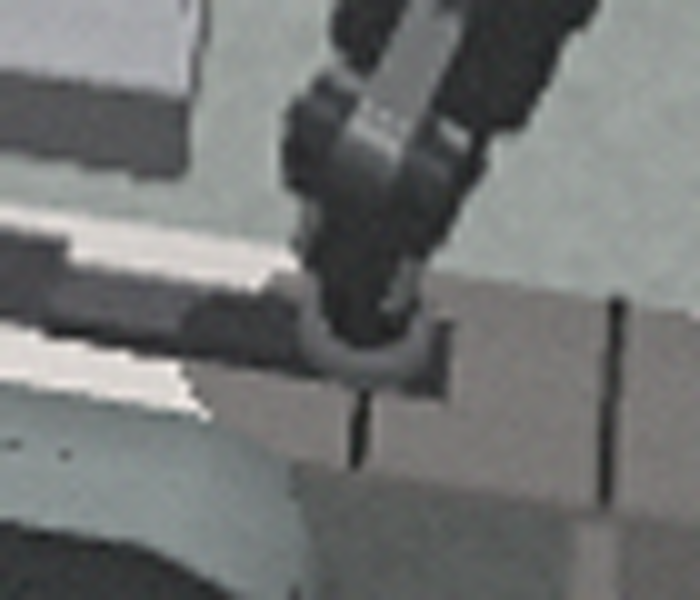

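View pics/w21.png

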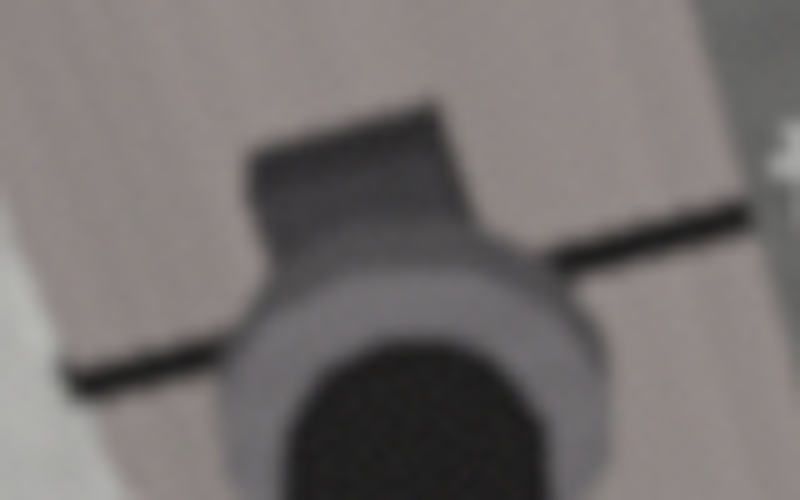

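The side view puts the collar about 0.7 mm short of the line, and the tool reads 48.7 mm drawn. A small trim to finish.

```bash
python3 -m handwheel '[{"fingers":0.05,"dx":-0.002,"dy":0,"dz":-0.0005,"twist":0}]' 80
python3 - <<'E'
from h import *
g0=np.load("g0.npy");u=np.load("u.npy")
for i in range(4):
    b=manip.snapshot("side"); p=np.array(manip.sense()["tool_pos"]); print((p-g0)@u); st()
save(b,"s22",(280,290,350,350),10)
E
```

```text
t: 19.55
tool_pos: [0.3868, 0.2634, 0.0838]
ee_rot: [0.702, -0.022, 0.146, -0.697]
force: [7.3, -2.4, -3.3]
gripper_width: 0.0126
0.05045316467903273
t 19.6 pos [0.3865 0.2634 0.0838] F [ 6.6451 -1.5512 -3.7407] w 0.012680607508971445 x [ 0.9562 -0.2346  0.1751] y [ 0.1733 -0.0284 -0.9845] z [0.2359 0.9717 0.0134]
0.05043261148877534
t 19.65 pos [0.3865 0.2634 0.0839] F [ 6.0512 -2.2466 -4.1342] w 0.01261214191550517 x [ 0.9562 -0.2346  0.1749] y [ 0.1731 -0.0285 -0.9845] z [0.2359 0.9717 0.0134]
0.05042337865834562
t 19.7 pos [0.3865 0.2634 0.0839] F [ 6.2136 -2.1205 -3.9423] w 0.012384795011795034 x [ 0.9562 -0.2346  0.1749] y [ 0.1731 -0.0285 -0.9845] z [0.2359 0.9717 0.0134]
0.050435936131119234
t 19.75 pos [0.3865 0.2634 0.0838] F [ 6.0296 -1.0259 -3.9793] w 0.012325005940424317 x [ 0.9562 -0.2346  0.1748] y [ 0.173  -0.0285 -0.9845] z [0.236  0.9717 0.0133]
```

View pics/s22.png

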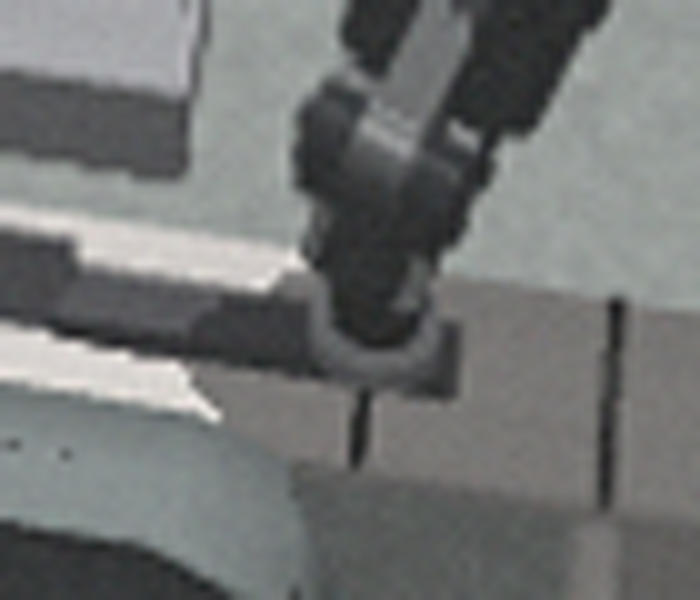

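The collar centre is at x≈378 against 376 expected on the line, and it's steady. One last overview before handing in.

Run:
```python
from h import *
a=manip.snapshot("scene"); save(a,"final",(60,60,420,280),2.2)
```

```text
(no output)
```

View pics/final.png

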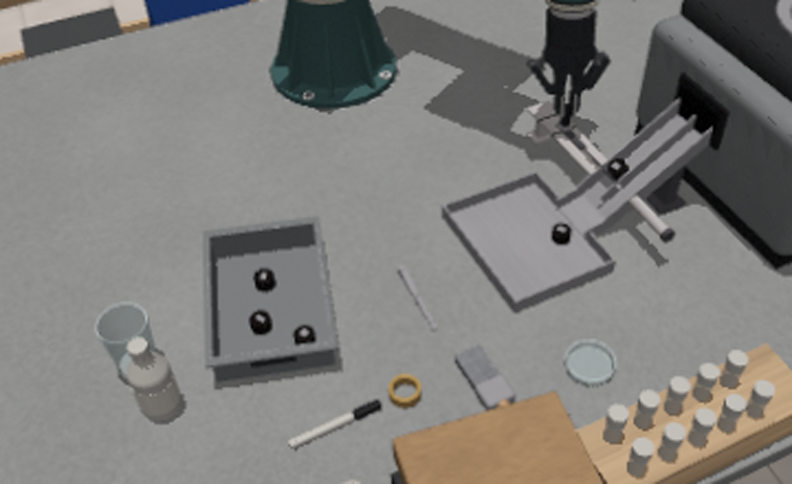

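The overview shows three pucks in the tote, one in the tray at (561,233), and the near one still behind the gate at (618,167). The bystanders are in place.

Run:
```python
from h import *
manip.close_job(); st()
```

```text
the job is handed in; nothing more can be done
the job is handed in; nothing more can be done
```

The job is done and handed in at about 20 s of the 70 s allowed. Both finished mounts were set down in the tote. With the tray empty, I then drew the gate to the first line and was still gripping its post there (80 N grip setting) when I handed in.

**Last checks**
- **Gate:** by the tool reading it was drawn 50.4 mm, steady over four readings, against a spring force of about 6 N. The side view put the post's collar within about 0.5 mm of the line.
- **Mounts:** the far mount is in the tray and the near mount is still behind the gate. All three mounts in the tote, including the old one, are upright.
- **Everything else:** in the last picture, nothing else on the bench appeared to have moved.

**What failed or disagreed**
- **Missed grasp:** my first close on mount_1 went over the top of the puck without moving it. The fingertips measured about 20 mm less far ahead of the TCP than the given 22 mm, so I went lower and picked it up.
- **Tool tilt:** the tool leaned gradually to about 10 degrees over the run. It did not affect the placing or the grip on the post.
- **Line check:** before the last 2 mm trim, a rough wrist-camera reading put the collar about 2.6 mm past the line, while the side view and tool reading had it about 1 mm short. The gripper partly hid the collar in that view, so I trusted the other two and did not repeat the wrist reading after the trim.

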